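# Load the contact probes into the test head, lock the ring and fit the dust cap

### The arm

A 6-joint arm with a two-finger parallel gripper is mounted at the origin on the work surface. World frame = base frame: x ahead of the robot, y to its left, z up, the work surface at z = 0. Lengths are in mm, angles in degrees, forces in N, time in s.
With the tool pointing down it reaches from about 350 to 850 mm from the base axis. Payload 8.1 kg.
Tool frame: the origin (TCP) lies on the centre line of the jaws, within the pads' length; the fingertips stand 14 mm ahead of it and the grasp point (between the pads) lies 5 mm behind it; z points along the fingers, y is the line along which they close (so a half turn about z gives the same grasp; the last joint's range is limited). The gripper opens to 85 mm and grips with 20 to 120 N. Pads are 22 mm wide; open, the fingers measure 114 mm over their backs; the gripper's body (76 mm by 85 mm) begins 54 mm behind the grasp point. The pads swing forward as they close: fully open they stand 13 mm farther back than shut.
Start: joints at [-78.633, 7.471, 85.268, -0, 87.261, -4.893], TCP at [168.024, -575.998, 245.292] pointing down, gripper open.
Joint ranges: [-169.43, 169.43], [-51.17, 129.36], [1.28, 143.12], [-76.62, 256.62], [0, 156.53], [-152.29, 152.29]. Speed limits (degrees/s): [136.94, 136.94, 159.86, 180, 180, 180].

### API

Orientations are given as [roll, pitch, yaw] about the fixed x, y, z axes, in that order (R = Rz(yaw) Ry(pitch) Rx(roll)).
In Python, from bench import sense, snapshot, camera_info, hand_in gives the robot as it stands. The module is installed in compiled form; this text tells all that it offers.
- The arm moves only by the tool apply_moves, never from a script. Its argument "deltas" is a list of rows, each a list of 7 numbers: the shift along the tool's x, y, z scaled (see below), then the turn, a rotation vector about the tool's x, y, z scaled (see below), then the opening, from 0 (shut) to 1 (fully open). In form: [[dx, dy, dz, ax, ay, az, claw], ...]. A call has 1 to 8 rows; each row shifts and turns the commanded pose from where the row before left it, along the tool's axes as they then stand; what a row does not reach is not made up. The controller multiplies each number of a shift by 0.03 m and each number of a turn by 0.08 rad. A row lasts 1/8 s, in which the tool goes at most 62.5 mm and 10.7 degrees, less where a joint would pass 70% of its speed; a pose out of reach is approached as far as the arm can. A call with a number of a shift or a turn outside -1 to 1 is refused whole. A call with a gripper value outside its range is refused whole. The fingers move at their own pace and stop on an object; "grip_force" is the grip in N (left out, the last holds). Time passes only in rows, so rows that do not move let the fingers close. It gives the time, the measured TCP pose, the force, the opening and the grip force at its end, in the units of the state.
- sense(): the state, without advancing time (a new reading comes with each control period).
- snapshot(name): name is "scene" or "top" or "wrist"; returns the picture (384x512x3 uint8, red, green, blue); there is no depth.
- camera_info(name): a dict with "vertical_fov" (degrees; the focal length in pixels is half the picture's height over the tangent of half this angle, whatever the lens; pixels are square), "cx", "cy" (the principal point, pixels), "origin" and "rotation" of the camera in the world; the wrist camera has in their place "tool_from_camera" (4x4, takes a point from camera to tool coordinates, whose origin is the TCP and whose axes are the flange's). Camera axes: x right, y up, looking along -z (the intrinsics and any distortion apply to the point x, -y, -z); pixel columns grow to the right and rows downward; lengths in mm; the calibration is good to about 2 mm. A picture is of the moment at which its call begins: read the wrist's pose just before it. camera_info takes no time and is no camera call.
- hand_in(): hands the job in; it is judged then, once.
The state is a dict: "time": time; "joint_pos": joint angles; "qd": joint speeds; "joint_efforts": joint torques, N m; "tool_pos": TCP position; "tcp_rot": TCP orientation; "ft_force": force on the tool from outside, world axes, zero at the start; "wrist_torque": the same for the moment, N m; "finger_gap": finger opening in mm; "grip_force": force on a finger pad.
Only numpy, scipy, OpenCV 4.12 (cv2) and the standard library are available. Lean on these libraries where they do the work, as an engineer would, in place of code of your own. Each camera call takes 0.05 s, during which the arm holds its last target. There are 200 camera calls.

### The job

Get the round test head ready: turn its lock ring back to the open stop, then move every contact probe from the rack into a free hole of the head, pushed fully home so that its shoulder sits on the flange, turn the ring all the way round to the lock stop, and then cover the probes with the dust cap, seated flat on the flange. The probes are delicate, so ease them in gently without ramming them; leave the other things on the bench where they are.

Things in the scene. Friction and masses are not known exactly. Their poses are not given: they have to be found in the camera images.
- head: Test head, fixed: round aluminium flange, 128 mm across, its flat top 60 mm above the bench, on a 180 mm round foot. Origin: centre of its underside; z up; the lever of its lock ring sticks out on its -x side. Its four vertical holes are 12.5 mm across with a small chamfer, at (+-28, +-28) mm in its frame, 50 mm deep.
- hole0 (a point): Centre of the mouth of hole 0 of the head, level with its flat top (60 mm above the bench).
- hole1 (a point): Centre of the mouth of hole 1 of the head, level with its flat top (60 mm above the bench).
- hole2 (a point): Centre of the mouth of hole 2 of the head, level with its flat top (60 mm above the bench).
- hole3 (a point): Centre of the mouth of hole 3 of the head, level with its flat top (60 mm above the bench).
- lock_ring (a joint): Turn of the head's captive lock ring (dark knurled ring, 156 mm across, round the flange), rad: 0 at the open stop, 1.2 at the lock stop, growing clockwise seen from above, about the head's vertical axis. It stays where it is left. White marks on the foot lie under the lever at both stops: at lock the lever points to the head frame's (-x,+y), 0.6 rad from -x; at open to (-x,-y), 0.6 rad from -x.
- lever_post (a point): Top centre of the upright round black post on the ring's lever: 14 mm across, top 102 mm above the bench, standing 48 mm proud of the lever arm, 105 mm from the head's axis. Push or pinch it here to turn the ring.
- rack: Probe rack, fixed: grey plastic block 126 x 126 x 50 mm with four 12.5 mm holes at (+-30, +-30) mm in its frame. Origin: centre of its underside, z up.
- probe0: Contact probe, standing in the rack at the start (three or four are present; None if absent). Brass rod 10 mm across reaching 44 mm below the origin, with a tapered tip; shoulder 18 mm across and 4 mm thick above the origin; above it a steel grip stem 12 mm across up to 42 mm above the origin. Origin: on the axis, underside of the shoulder; z along the stem. All probes are alike. 70 g.
- probe1: Contact probe, standing in the rack at the start (three or four are present; None if absent). Brass rod 10 mm across reaching 44 mm below the origin, with a tapered tip; shoulder 18 mm across and 4 mm thick above the origin; above it a steel grip stem 12 mm across up to 42 mm above the origin. Origin: on the axis, underside of the shoulder; z along the stem. All probes are alike. 70 g.
- probe2: Contact probe, standing in the rack at the start (three or four are present; None if absent). Brass rod 10 mm across reaching 44 mm below the origin, with a tapered tip; shoulder 18 mm across and 4 mm thick above the origin; above it a steel grip stem 12 mm across up to 42 mm above the origin. Origin: on the axis, underside of the shoulder; z along the stem. All probes are alike. 70 g.
- probe3: Contact probe, standing in the rack at the start (three or four are present; None if absent). Brass rod 10 mm across reaching 44 mm below the origin, with a tapered tip; shoulder 18 mm across and 4 mm thick above the origin; above it a steel grip stem 12 mm across up to 42 mm above the origin. Origin: on the axis, underside of the shoulder; z along the stem. All probes are alike. 70 g.
- cap: Black dust cap, a cup turned mouth down: 116 mm outside, 108 mm inside, 46 mm deep inside, shell 50 mm high, with a round knob 22 mm across on top from 50 to 86 mm height. Origin: centre of its lower rim, z up. 150 g.
- solder_spool: Bystander, loose: white plastic solder spool, 56 mm across, 40 mm high. Origin at the centre of its underside. Leave it alone.
- screwdriver: Bystander, loose: screwdriver lying down, 160 mm long. Origin in its length, on the bench side. Leave it alone.
- flux_bottle: Bystander, loose: amber bottle, 40 mm across, 90 mm high. Origin at the centre of its underside. Leave it alone.
- brush_cup: Bystander, loose: open steel cup, 70 mm across, 90 mm high. Origin at the centre of its underside. Leave it alone.
- multimeter: Bystander, loose: orange multimeter lying flat, 160 x 80 x 36 mm. Origin at the centre of its underside. Leave it alone.
- tape_roll: Bystander, loose: paper tape roll lying flat, 84 mm across, 24 mm high. Origin at the centre of its underside. Leave it alone.
Mind the look-alikes: they are no part of the job. Leave any orange or red look-alike of the cap alone.

How it is judged:
By the outcome, as a careful person would: the job done as asked, in the order asked, and still so for the second after the job is handed in, with the robot touching nothing.
Of probe0, probe1, probe2, probe3 only 3 to 4 are there at a start; the rules pass over those that are not, and their reading is None.
At some moment in a run one of cap may be knocked a few centimetres aside while the robot is not near it.
It also fails if it takes over 210 s, if anything falls off the work surface, if the arm or the gripper's body presses on something with over 40 N, if the wrist force passes 120 N, or if a joint passes its speed limit or range.

## Working session

There is one attempt and no reset: what is moved stays moved. The work goes in short steps, Python scripts to look and compute and a tool call to move; the robot and the scene stay as the last step left them, time stands still between calls to the robot, and variables do not carry over. Pictures are saved under pics/ and viewed, at most 17 in all, crops included, and the job is handed in when it is done.

Besides the shell and the picture viewer there is one more tool, called after "Emit:" as a command line: name --pt "numbers of a row" for each row, then --argument value for the rest. apply_moves: Moves the arm, as the interface text tells. Its arguments: {"type":"object","properties":{"deltas":{"type":"array"},"grip_force":{"type":"number"}},"required":["deltas"]}

```bash
mkdir -p pics; ls; python3 - <<'E'
from bench import *
import cv2,json
s=sense();print(s)
for n in("scene","top","wrist"):
    print(n,camera_info(n)); cv2.imwrite(f"pics/{n}0.png",snapshot(n)[:,:,::-1])
E
```

```text
pics
{'time': 0.0, 'joint_pos': array([-7.86333977e+01,  7.51452820e+00,  8.53316100e+01,  1.14138382e-03,
        8.72617165e+01, -4.89349430e+00]), 'qd': array([-0.07770888, -0.0252858 ,  0.05796031, -0.02234257,  0.00068503,
       -0.06091446]), 'joint_efforts': array([ 3.75429427e-04, -5.69391310e+01, -5.00557745e+01,  6.65975861e-06,
        1.43874538e-02,  2.07130952e-06]), 'tool_pos': array([ 167.91578914, -575.46146969,  244.22812287]), 'tcp_rot': array([-1.79892636e+02, -1.03362294e-02,  1.62600313e+01]), 'ft_force': array([-0.45864653, -0.36902756, -0.42259509]), 'wrist_torque': array([-0.01204058,  0.03357953, -0.04558854]), 'grip_force': 0.0, 'finger_gap': 85.53361115229397}
scene {'vertical_fov': 51.33050456599181, 'cx': 256.9698342282419, 'cy': 196.1107328148615, 'origin': array([1110.35502639, -534.5363263 ,  905.96107576]), 'rotation': array([44.61066114, -0.18460681, 49.0202758 ])}
top {'vertical_fov': 51.59678781067708, 'cx': 255.74460604971196, 'cy': 195.04886930007234, 'origin': array([ 440.79046952,  -16.50001965, 1227.32835978]), 'rotation': array([  3.9220613 ,  -0.10717152, -88.79448518])}
wrist {'vertical_fov': 63.95985414184353, 'cx': 250.59365864574033, 'cy': 188.75445159497966, 'tool_from_camera': array([[-3.13858691e-05,  9.48376774e-01,  3.17145856e-01,
         8.14037029e+01],
       [ 9.99999550e-01, -2.70796647e-04,  9.08739939e-04,
        -5.30743803e-01],
       [ 9.47709886e-04,  3.17145742e-01, -9.48376339e-01,
        -1.28480487e+02],
       [ 0.00000000e+00,  0.00000000e+00,  0.00000000e+00,
         1.00000000e+00]])}
```

```bash
python3 - <<'E'
import cv2
for n in("scene","top"):
    cv2.imwrite(f"pics/{n}0b.png",cv2.resize(cv2.imread(f"pics/{n}0.png"),(800,600),interpolation=cv2.INTER_CUBIC))
E
```

```text
(no output)
```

View pics/top0b.png

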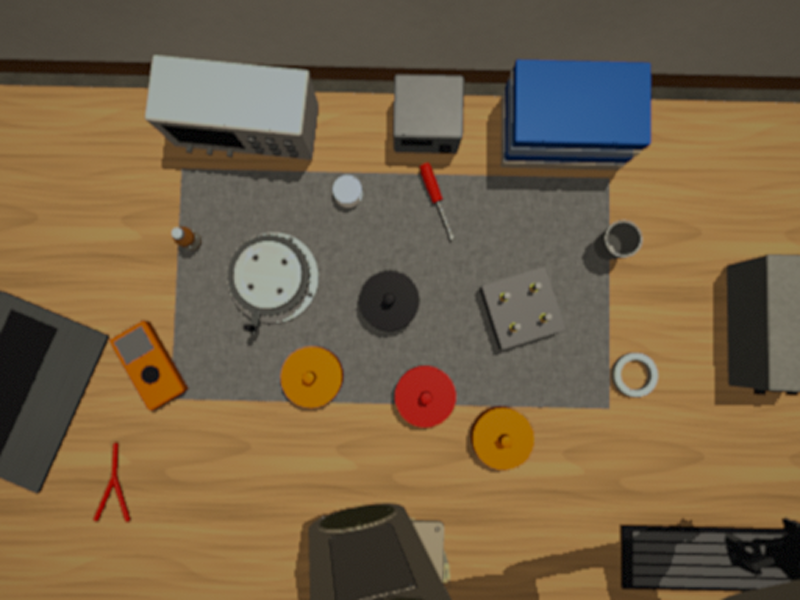

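View pics/scene0b.png

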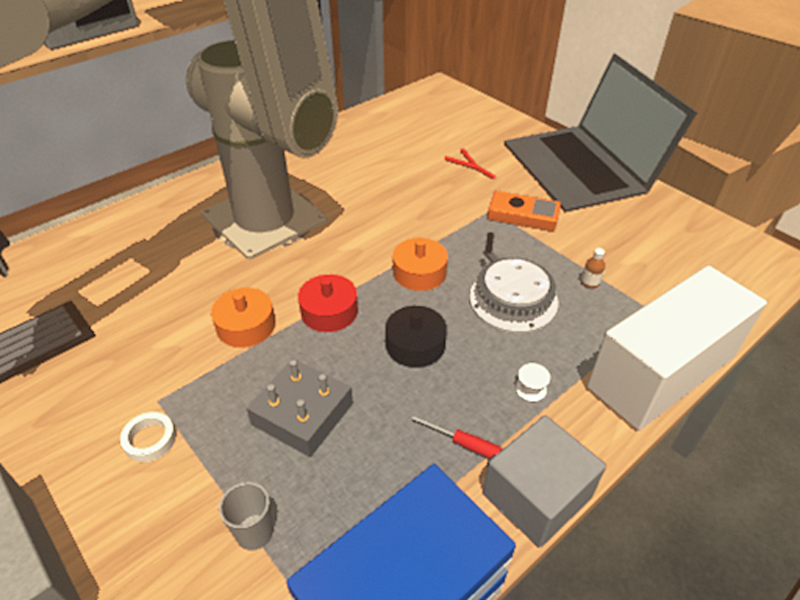

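The top view (800x600 pixels) shows:
- **Head:** at (270,275), with four empty holes and its lever post at (252,327).
- **Rack:** at (522,308), holding four probes.
- **Cap candidates:** black (389,301), orange (311,377), red (425,396) and orange (503,438). Only the black one fits "black dust cap".

Next I'll take coarse positions by casting rays onto planes at the known heights.

```bash
cat > h.py <<'E'
import numpy as np, cv2
from scipy.spatial.transform import Rotation as R
from bench import *
def cam(n,s=None):
    c=camera_info(n); f=192/np.tan(np.radians(c["vertical_fov"]/2))
    if n=="wrist":
        s=s or sense(); T=np.array(c["tool_from_camera"]); Rt=R.from_euler("xyz",s["tcp_rot"],degrees=True).as_matrix()
        return f,c["cx"],c["cy"],np.array(s["tool_pos"])+Rt@T[:3,3],Rt@T[:3,:3]
    return f,c["cx"],c["cy"],np.array(c["origin"]),R.from_euler("xyz",c["rotation"],degrees=True).as_matrix()
def ray(C,uv):
    f,cx,cy,o,M=C; u,v=uv; d=M@np.array([(u-cx)/f,-(v-cy)/f,-1]); return o,d/np.linalg.norm(d)
def onz(C,uv,z):
    o,d=ray(C,uv); return o+d*(z-o[2])/d[2]
def proj(C,p):
    f,cx,cy,o,M=C; q=M.T@(np.array(p)-o); return np.array([cx-f*q[0]/q[2],cy+f*q[1]/q[2]])
def tri(rays):
    A=sum(np.eye(3)-np.outer(d,d) for o,d in rays); b=sum((np.eye(3)-np.outer(d,d))@o for o,d in rays)
    p=np.linalg.solve(A,b); return p,max(np.linalg.norm(np.cross(p-o,d)) for o,d in rays)
def shot(name,path):
    s=sense(); im=snapshot(name)[:,:,::-1].copy(); cv2.imwrite("pics/"+path,im); return im,cam(name,s)
def rel(target_yaw=None,p=None):
    "shift in tool axes from the present pose to world point p"
    s=sense(); Rt=R.from_euler("xyz",s["tcp_rot"],degrees=True).as_matrix()
    return Rt.T@(np.array(p)-s["tool_pos"])/30
E
python3 - <<'E'
from h import *
T=cam("top");S=cam("scene");k=.64
P={"head":(269,275,60),"post":(249,328,102),"cap":(389,301,50),"rack":(522,308,50),"h_a":(254,258,60),"h_b":(284,262,60),"h_c":(280,291,60),"h_d":(250,287,60)}
for n,(u,v,z) in P.items(): print(n,onz(T,(u*k,v*k),z).round(1))
for n,(a,b) in {"post":((249,328),(490,235)),"capknob":((387,299),(416,316)),"p":((533,287),(323,378))}.items():
    p,e=tri([ray(T,np.array(a)*k),ray(S,np.array(b)*k)]);print(n,p.round(1),e.round(1))
E
```

```text
head [572.  231.1  60. ]
post [470. 255. 102.]
cap [528.3   3.3  50. ]
rack [ 520.3 -249.8   50. ]
h_a [603.8 260.6  60. ]
h_b [597.4 203.6  60. ]
h_c [542.1 209.2  60. ]
h_d [548.5 266.1  60. ]
post [472.4 258.4  98.8] 3.5
capknob [530.4   7.2  77. ] 0.7
p [ 562.3 -239.8  131.1] 16.3
```

Emit:
apply_moves --pt "0 0 0 0 0 0.89 0.45" --pt "0 0 0 0 0 0.89 0.45" --pt "0 0 0 0 0 0.89 0.45" --pt "0 0 0 0 0 0.89 0.45" --pt "0.98 -0.9 0 0 0 0 0.45" --pt "0.98 -0.9 0 0 0 0 0.45" --pt "0.98 -0.9 0 0 0 0 0.45" --pt "0.98 -0.9 0 0 0 0 0.45"

```text
time: 1.15
tool_pos: [286.4, -467.0, 244.9]
tcp_rot: [-180.0, 0.0, -0.1]
ft_force: [0.1, -0.1, -0.1]
finger_gap: 38.4
grip_force: 0.0
```

Emit:
apply_moves --pt "0.98 -0.9 0 0 0 0 0.45" --pt "0.98 -0.9 0 0 0 0 0.45" --pt "0.98 -0.9 0 0 0 0 0.45" --pt "0.98 -0.9 0 0 0 0 0.45" --pt "0.98 -0.9 0 0 0 0 0.45" --pt "0.98 -0.9 0 0 0 0 0.45" --pt "0.98 -0.9 0 0 0 0 0.45" --pt "0 0 0 0 0 0 0.45"

```text
time: 2.15
tool_pos: [493.1, -277.2, 244.8]
tcp_rot: [-179.9, 0.0, 0.1]
ft_force: [-0.3, -0.5, 1.0]
finger_gap: 38.2
grip_force: 0.0
```

```bash
python3 - <<'E'
from h import *
im,C=shot("wrist","w1.png"); print(sense()["tool_pos"])
E
```

```text
[ 492.13121814 -278.35989406  244.80033577]
```

View pics/w1.png

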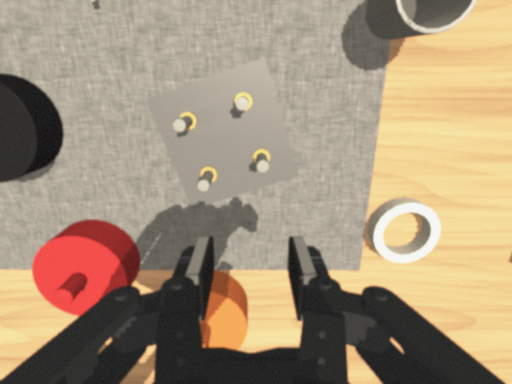

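The wrist picture shows the rack with four probes. Their stem tops are at about (180,125), (242,104), (262,165) and (204,185), each with a yellow shoulder just beyond it. I'll take a second view for height.

Emit:
apply_moves --pt "0.5 -0.9 0 0 0 0 0.45" --pt "0.5 -0.9 0 0 0 0 0.45" --pt "0 0 0 0 0 0 0.45" --pt "0 0 0 0 0 0 0.45"

```text
time: 2.7
tool_pos: [521.1, -226.3, 245.2]
tcp_rot: [180.0, 0.0, -0.1]
ft_force: [0.1, 0.9, -0.2]
finger_gap: 38.5
grip_force: 0.0
```

```bash
python3 - <<'E'
from h import *
im,C=shot("wrist","w2.png"); s=sense(); print(s["tool_pos"],s["tcp_rot"])
import pickle;pickle.dump(C,open("C2.pkl","wb"))
w1=cv2.imread("pics/w1.png")
a=cv2.resize(w1[85:205,150:290],None,fx=2.8,fy=2.8,interpolation=cv2.INTER_NEAREST)
b=cv2.resize(im[105:245,200:340],None,fx=2.8,fy=2.8,interpolation=cv2.INTER_NEAREST)
h=max(a.shape[0],b.shape[0]);o=np.zeros((h,a.shape[1]+b.shape[1],3),np.uint8);o[:a.shape[0],:a.shape[1]]=a;o[:b.shape[0],a.shape[1]:]=b
cv2.imwrite("pics/w12.png",o)
E
```

```text
[ 521.07127302 -226.47890914  245.18731551] [ 1.79978070e+02  2.54344084e-02 -1.22543932e-01]
```

View pics/w12.png

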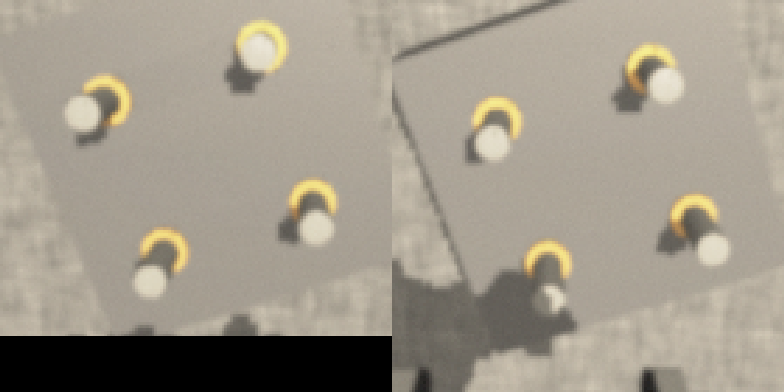

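```bash
cat >> h.py <<'E'
def wcam(p,yaw=-0.05): return cam("wrist",dict(tool_pos=p,tcp_rot=[180,0,yaw]))
def blobs(m,amin,amax):
    n,l,st,ce=cv2.connectedComponentsWithStats(m.astype(np.uint8)); return [(l==i).astype(np.uint8) for i in range(1,n) if amin<=st[i,4]<=amax]
def circ(m):
    c=max(cv2.findContours(m,cv2.RETR_EXTERNAL,cv2.CHAIN_APPROX_NONE)[0],key=len); (u,v),r=cv2.minEnclosingCircle(c); return np.array([u,v]),r
def probes(im):
    hsv=cv2.cvtColor(im,cv2.COLOR_BGR2HSV).astype(int); H,S,V=hsv[...,0],hsv[...,1],hsv[...,2]
    y=(H>15)&(H<35)&(S>110)&(V>90); t=(V>190)&(S<70)
    out=[]
    for m in blobs(y,25,300):
        c,r=circ(m)
        if not 5<r<12: continue
        near=[circ(b) for b in blobs(t,25,170)]; near=[(d,rr) for d,rr in near if np.linalg.norm(d-c)<22 and rr<9]
        out.append((c,r,min(near,key=lambda d:np.linalg.norm(d[0]-c)) if near else None))
    return out
E
python3 - <<'E'
from h import *
P1=[492.13,-278.36,244.8];P2=[521.07,-226.48,245.19]
res=[]
for f,P in(("w1",P1),("w2",P2)):
    C=wcam(P); L=[]
    for c,r,t in probes(cv2.imread(f"pics/{f}.png")):
        if c[0]<140 or c[1]>225 or c[0]>330: continue
        L.append((C,c,t)); print(f,c.round(1),round(r,1),t and (t[0].round(1),round(t[1],1)),"sh@54",onz(C,c,54).round(1)[:2],"top@92",t and onz(C,t[0],92).round(1)[:2])
    res.append(L)
for C,c,t in res[0]:
    q=onz(C,c,54)
    C2,c2,t2=min(res[1],key=lambda e:np.linalg.norm(onz(e[0],e[1],54)-q))
    print("shoulder",*[np.round(x,1) for x in tri([ray(C,c),ray(C2,c2)])],"top",*([np.round(x,1) for x in tri([ray(C,t[0]),ray(C2,t2[0])])] if t and t2 else []))
E
```

```text
w1 [187.8 120.5] 8.2 (array([178.6, 124.9]), 6.2) sh@54 [ 539.9 -213.6] top@92 [ 540.  -212.8]
w1 [260.8 156.8] 7.5 (array([262.6, 166.3]), 5.9) sh@54 [ 502.2 -288.4] top@92 [ 501.5 -288.9]
w1 [208.5 173.2] 7.7 (array([202.9, 185.3]), 5.6) sh@54 [ 484.3 -232.3] top@92 [ 482.8 -231.8]
w2 [287.  130.5] 5.9 None sh@54 [ 558.6 -263.3] top@92 None
w2 [237.  147.5] 7.5 (array([236. , 155.8]), 6.3) sh@54 [ 541.  -211.5] top@92 [ 540.5 -212.2]
w2 [306.  181.5] 7.6 (array([314.5, 194. ]), 6.1) sh@54 [ 503.6 -286. ] top@92 [ 502.6 -287.8]
w2 [254.4 197.5] 7.5 (array([256.9, 210.9]), 4.3) sh@54 [ 485.1 -229.9] top@92 [ 485.  -231.9]
shoulder [ 538.5 -210.9   40.8] 0.1 top [ 539.6 -211.9   88.3] 0.1
shoulder [ 498.6 -289.    37.9] 0.0 top [ 499.9 -289.3   84.7] 0.2
shoulder [ 480.1 -230.1   39.7] 0.2 top [ 482.4 -231.6   88. ] 0.9
```

Emit:
apply_moves --pt "0.05 -0.9 0 0 0 0 0.45" --pt "0.05 -0.9 0 0 0 0 0.45" --pt "0.05 -0.9 0 0 0 0 0.45" --pt "0.05 -0.9 0 0 0 0 0.45" --pt "0.05 -0.9 0 0 0 0 0.45" --pt "0.05 -0.9 0 0 0 0 0.45" --pt "0.05 -0.9 0 0 0 0 0.45" --pt "0.05 -0.9 0 0 0 0 0.45"

```text
time: 3.75
tool_pos: [533.9, -9.8, 245.3]
tcp_rot: [180.0, -0.0, -0.2]
ft_force: [-0.3, 0.5, -0.9]
finger_gap: 38.2
grip_force: 0.0
```

Emit:
apply_moves --pt "0.05 -0.9 0 0 0 0 0.45" --pt "0.05 -0.9 0 0 0 0 0.45" --pt "0.05 -0.9 0 0 0 0 0.45" --pt "0.05 -0.9 0 0 0 0 0.45" --pt "0.05 -0.9 0 0 0 0 0.45" --pt "0.05 -0.9 0 0 0 0 0.45" --pt "0 0 0 0 0 0 0.45" --pt "0 0 0 0 0 0 0.45"

```text
time: 4.75
tool_pos: [543.3, 151.5, 245.2]
tcp_rot: [180.0, 0.0, -0.1]
ft_force: [0.3, -0.4, -0.2]
finger_gap: 38.5
grip_force: 0.0
```

```bash
python3 - <<'E'
from h import *
im,C=shot("wrist","w3.png"); s=sense(); print(s["tool_pos"],s["tcp_rot"])
E
```

```text
[543.29137469 151.33291579 245.25537247] [ 1.79971294e+02  3.96570438e-03 -1.25552156e-01]
```

View pics/w3.png

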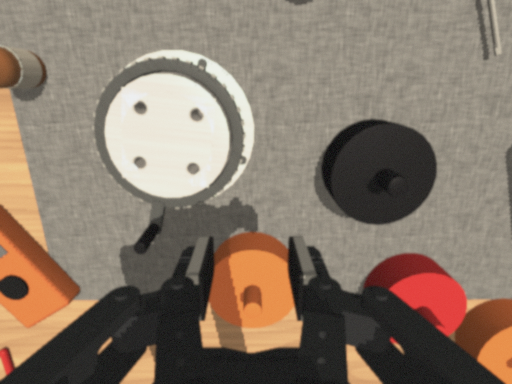

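Emit:
apply_moves --pt "0.5 -0.9 0 0 0 0 0.45" --pt "0.5 -0.9 0 0 0 0 0.45" --pt "0 0 0 0 0 0 0.45" --pt "0 0 0 0 0 0 0.45"

```text
time: 5.3
tool_pos: [573.1, 205.4, 245.1]
tcp_rot: [180.0, 0.0, -0.1]
ft_force: [0.1, -0.6, -0.3]
finger_gap: 38.4
grip_force: 0.0
```

```bash
python3 - <<'E'
from h import *
im,C=shot("wrist","w4.png"); s=sense(); print(s["tool_pos"],s["tcp_rot"])
E
```

```text
[573.05492115 205.34766646 245.20729881] [ 1.79969973e+02  2.01405232e-02 -1.14787393e-01]
```

The wrist picture shows the flange holes at about (140,107), (197,114), (194,168) and (140,162). The post is near (148,237) and the black cap near (380,172).

```bash
cat >> h.py <<'E'
def holes(im):
    g=cv2.cvtColor(im,cv2.COLOR_BGR2GRAY); S=cv2.cvtColor(im,cv2.COLOR_BGR2HSV)[...,1]
    fl=max(blobs((g>170)&(S<80),3000,40000),key=lambda m:m.sum())
    hull=cv2.convexHull(cv2.findNonZero(fl)); A=np.zeros_like(g); cv2.fillConvexPoly(A,hull,1); A=cv2.erode(A,np.ones((9,9)))
    out=[]
    for m in blobs((A>0)&(g<150),40,400):
        c,r=circ(m)
        if r<12: out.append((c,r,m.sum()))
    return out
E
python3 - <<'E'
from h import *
P3=[543.29,151.35,245.25];P4=[573.05,205.38,245.2]
L=[]
for f,P in(("w3",P3),("w4",P4)):
    C=wcam(P,-.1); l=[]
    for c,r,a in holes(cv2.imread(f"pics/{f}.png")):
        q=onz(C,c,60); l.append((C,c,q)); print(f,c.round(1),round(r,1),a,q.round(1))
    L.append(l)
for C,c,q in L[0]:
    C2,c2,q2=min(L[1],key=lambda e:np.linalg.norm(e[2]-q)); print(*[np.round(x,1) for x in tri([ray(C,c),ray(C2,c2)])])
a=cv2.imread("pics/w4.png"); cv2.imwrite("pics/w4b.png",cv2.resize(a[40:300,120:460],None,fx=2.2,fy=2.2,interpolation=cv2.INTER_CUBIC))
E
```

```text
w3 [139.7 107.4] 5.9 102 [604.5 261.6  60. ]
w3 [196.1 114.1] 5.7 93 [598.  206.3  60. ]
w3 [139.2 161.8] 5.3 80 [549.4 268.6  60. ]
w3 [193.  167.6] 5.2 77 [543.1 212.7  60. ]
w4 [196.1 137.3] 5.4 90 [604.7 261.6  60. ]
w4 [250.5 144. ] 5.4 81 [597.7 206.2  60. ]
w4 [192.5 188.5] 5.1 71 [549.7 268.7  60. ]
w4 [244.5 194.5] 4.7 70 [542.8 212.8  60. ]
w4 [241.8 205.8] 4.4 40 [529.6 215.9  60. ]
[604.6 261.7  59.6] 0.1
[598.  206.1  61.1] 0.1
[549.2 268.9  58.8] 0.1
[543.1 212.7  60.5] 0.1
```

View pics/w4b.png

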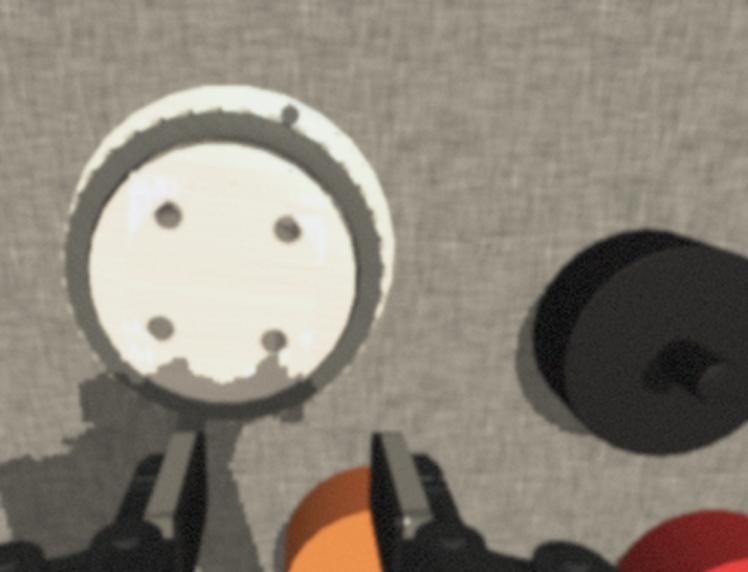

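```bash
python3 - <<'E'
from h import *
C=wcam([543.29,151.35,245.25],-.1); im=cv2.imread("pics/w3.png"); g=cv2.cvtColor(im,cv2.COLOR_BGR2GRAY)
for m in blobs((g<45),60,600):
    ys,xs=np.nonzero(m)
    if 110<xs.mean()<190 and 190<ys.mean()<270:
        c=cv2.findContours(m,cv2.RETR_EXTERNAL,cv2.CHAIN_APPROX_NONE)[0][0]
        print(m.sum(),cv2.minAreaRect(c)); 
T=cam("top");S=cam("scene")
hc=np.array([573.8,237.4])
for uv in [(139,245),(140,246),(142,244)]:
    q=onz(C,uv,102)[:2];d=q-hc;print(uv,q.round(1),np.hypot(*d).round(1),np.degrees(np.arctan2(d[1],d[0])).round(1)%360)
# fit flange circle in w3
S_=cv2.cvtColor(im,cv2.COLOR_BGR2HSV)[...,1]
# post in top/scene
for n in("top","scene"):
    a=cv2.imread(f"pics/{n}0.png");g=cv2.cvtColor(a,cv2.COLOR_BGR2GRAY);u,v=proj(cam(n),[470,258,95])
    for m in blobs(g<40,15,400):
        ce,r=circ(m)
        if np.hypot(ce[0]-u,ce[1]-v)<14: print(n,ce,r,cv2.minAreaRect(cv2.findNonZero(m)),onz(cam(n),ce,95).round(1))
E
```

```text
337 ((147.31622314453125, 238.00271606445312), (11.248784065246582, 33.599308013916016), 36.02737045288086)
75 ((187.0, 251.5), (9.0, 10.0), 90.0)
(139, 245) [474.9 263. ] 102.2 165.5
(140, 246) [473.7 262.1] 103.1 166.1
(142, 244) [476.  259.9] 100.4 167.1
top [160. 209.] 4.000100135803223 ((159.9000244140625, 209.20004272460938), (7.155416965484619, 4.0249223709106445), 26.56505012512207) [472.8 254.9  95. ]
```

Emit:
apply_moves --pt "-0.84 -0.47 0 0 0 0 0.3" --pt "-0.84 -0.47 0 0 0 0 0.3" --pt "-0.84 -0.47 0.5 0 0 0 0.3" --pt "-0.84 -0.46 0.6 0 0 0 0.3" --pt "0 0 0.9 0 0 0 0.3" --pt "0 0 0.9 0 0 0 0.3" --pt "0 0 0.6 0 0 0 0.3" --pt "0 0 0 0 0 0 0.3"

```text
time: 6.35
tool_pos: [471.5, 261.8, 138.9]
tcp_rot: [179.9, 0.2, -0.1]
ft_force: [0.1, -0.6, 0.9]
finger_gap: 25.8
grip_force: 0.0
```

```bash
python3 - <<'E'
from h import *
im,C=shot("wrist","w5.png"); s=sense(); print(s["tool_pos"],s["finger_gap"]); T,C2=shot("scene","s5.png")
u,v=proj(C2,[472,261,100]).astype(int);print(u,v)
b=cv2.resize(T[v-50:v+50,u-60:u+60],(480,400),interpolation=cv2.INTER_CUBIC)
a=cv2.resize(im[184:384,150:350],(400,400)); cv2.imwrite("pics/w5b.png",np.hstack([a,b]))
E
```

```text
[472.3938948  262.28218721 140.27165538] 25.828447062391994
313 149
```

View pics/w5b.png

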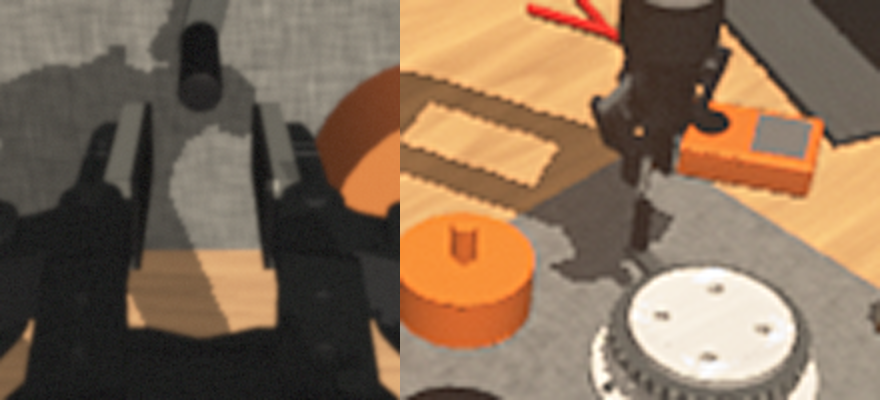

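The wrist crop puts the post top at image pixel (251.5,230), centred between the fingers in y. I'll check x.

```bash
python3 - <<'E'
from h import *
C=wcam([472.4,262.3,140.2]); q=onz(C,(251.5,230),102); d=q[:2]-[573.8,237.4]; print(q,np.hypot(*d),np.degrees(np.arctan2(d[1],d[0])))
E
```

```text
[471.84201707 262.36973979 102.        ] 104.97103499508968 166.2389827581138
```

Emit:
apply_moves --pt "0 0 0.7 0 0 0 0.3" --pt "0 0 0.7 0 0 0 0.3" --pt "0 0 0.34 0 0 0 0.3" --pt "-0.08 0.47 0 0 0 0 0.3" --pt "-0.02 0.49 0 0 0 0 0.3" --pt "0.05 0.48 0 0 0 0 0.3" --pt "0.12 0.47 0 0 0 0 0.3" --pt "0 0 0 0 0 0 0.3"

```text
time: 7.45
tool_pos: [475.4, 204.1, 88.6]
tcp_rot: [180.0, -0.1, -0.2]
ft_force: [-0.9, 0.2, 0.3]
finger_gap: 25.5
grip_force: 0.0
```

Emit:
apply_moves --pt "0.16 0.4 0 0 0 0 0.3" --pt "0 0 0 0 0 0 0.3" --pt "0.11 0.22 0 0 0 0 0.3" --pt "0 0 0 0 0 0 0.3"

```text
time: 7.95
tool_pos: [482.8, 186.6, 88.0]
tcp_rot: [180.0, -0.0, -0.1]
ft_force: [0.1, -0.1, -0.7]
finger_gap: 25.4
grip_force: 0.0
```

Emit:
apply_moves --pt "0.09 0.16 0 0 0 0 0.3" --pt "0 0 0 0 0 0 0.3"

```text
time: 8.2
tool_pos: [484.9, 182.7, 88.0]
tcp_rot: [-179.9, 0.1, -0.0]
ft_force: [-2.7, 4.9, 0.6]
finger_gap: 25.6
grip_force: 2.3
```

Emit:
apply_moves --pt "0.05 0.08 0 0 0 0 0.3" --pt "0 0 0 0 0 0 0.3"

```text
time: 8.45
tool_pos: [485.0, 182.4, 87.9]
tcp_rot: [-179.7, 0.2, -0.0]
ft_force: [-9.3, 14.3, 4.4]
finger_gap: 25.4
grip_force: 7.5
```

```bash
python3 - <<'E'
from h import *
im,C=shot("wrist","w6.png"); s=sense(); print(s["tool_pos"],s["finger_gap"],s["ft_force"])
cv2.imwrite("pics/w6b.png",cv2.resize(im[84:384,100:400],(600,600)))
E
```

```text
[485.04048181 182.3652549   87.89702992] 25.69887646226421 [-9.16082267 15.02701301  2.99338623]
```

View pics/w6b.png

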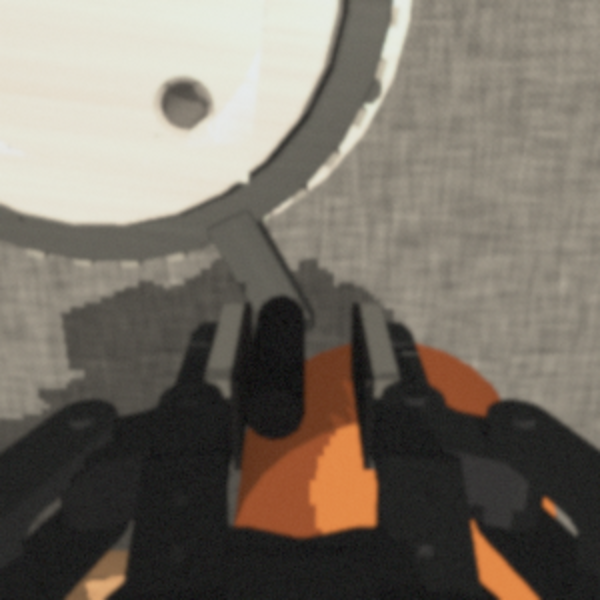

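The ring is at the open stop: 17 N and no further movement, with the post against the left finger. I'll back off, lift, and refine the near hole from this picture.

Emit:
apply_moves --pt "-0.18 -0.32 0 0 0 0 0.3" --pt "0 0 0 0 0 0 0.3" --pt "0 0 -0.9 0 0 0 0.3" --pt "0 0 -0.9 0 0 0 0.3" --pt "0 0 -0.9 0 0 0 0.3" --pt "0 0 -0.9 0 0 0 0.3" --pt "0.5 0.3 -0.2 0 0 0 0.3" --pt "0 0 0 0 0 0 0.3"

```text
time: 9.5
tool_pos: [497.7, 179.2, 201.9]
tcp_rot: [180.0, -0.1, -0.1]
ft_force: [-0.4, 0.0, -0.2]
finger_gap: 25.3
grip_force: 0.0
```

```bash
python3 - <<'E'
from h import *
C=wcam([485.04,182.36,87.9],-.05); im=cv2.imread("pics/w6.png")
for c,r,a in holes(im): print(c,r,a,onz(C,c,60).round(1))
s=sense();print(s["tool_pos"],s["tcp_rot"])
E
```

```text
Traceback (most recent call last):
  File "h.py", line 42, in holes
    fl=max(blobs((g>170)&(S<80),3000,40000),key=lambda m:m.sum())
ValueError: max() iterable argument is empty
```

Emit:
apply_moves --pt "0.1 0.93 0 0 0 0 0.3" --pt "0.1 0.93 0 0 0 0 0.3" --pt "0.1 0.93 0 0 0 0 0.3" --pt "0.1 0.93 0 0 0 0 0.3" --pt "0.1 0.93 0 0 0 0 0.3" --pt "0.1 0.93 0 0 0 0 0.3" --pt "0.1 0.93 0 0 0 0 0.3" --pt "0.1 0.93 0 0 0 0 0.3"

```text
time: 10.5
tool_pos: [519.3, -44.0, 200.0]
tcp_rot: [-180.0, 0.2, -0.1]
ft_force: [0.1, 0.7, -0.3]
finger_gap: 25.6
grip_force: 0.0
```

Emit:
apply_moves --pt "0.1 0.93 0 0 0 0 0.3" --pt "0.1 0.93 0 0 0 0 0.3" --pt "0.1 0.93 0 0 0 0 0.3" --pt "0.1 0.93 0 0 0 0 0.3" --pt "0.1 0.93 0 0 0 0 0.3" --pt "0.12 0.95 0 0 0 0 0.3" --pt "0 0 0.9 0 0 0 0.3" --pt "0 0 0 0 0 0 0.3"

```text
time: 11.5
tool_pos: [536.0, -210.4, 170.7]
tcp_rot: [-179.8, 0.4, -0.1]
ft_force: [-0.8, -0.1, 0.2]
finger_gap: 25.6
grip_force: 0.0
```

```bash
python3 - <<'E'
from h import *
C=wcam([485.04,182.36,87.9],-.05);print("hole c",onz(C,(192.5,135.5),60))
im,_=shot("wrist","w7.png"); s=sense(); print(s["tool_pos"],s["tcp_rot"]); C=wcam(s["tool_pos"])
for c,r,t in probes(im): print(c,r,onz(C,c,54).round(1),t and (t[0],t[1],onz(C,t[0],92).round(1)))
E
```

```text
hole c [542.45028325 212.36118966  60.        ]
[ 536.96592075 -210.41016978  172.510899  ] [-1.79865150e+02  2.66644777e-01 -8.56214312e-02]
[319.5 159.5] 9.513249397277832 [ 560.8 -266.3   54. ] None
[253.  177.5] 9.013978004455566 [ 545.5 -211.7   54. ] None
[248.5 181.5] 6.5193023681640625 [ 542. -208.   54.] None
[339.16943359 221.76446533] 9.72361946105957 [ 504.9 -287.5   54. ] None
[273.  240.5] 9.013978004455566 [ 486.6 -229.8   54. ] None
```

Emit:
apply_moves --pt "0 0 0 0 0 0 0.3" --pt "0 0 0 0 0 0 0.3"

```text
time: 11.8
tool_pos: [539.1, -210.9, 176.1]
tcp_rot: [180.0, -0.1, -0.0]
ft_force: [-0.8, -0.3, 0.5]
finger_gap: 25.7
grip_force: 0.0
```

```bash
python3 - <<'E'
from h import *
im,_=shot("wrist","w8.png"); s=sense(); print(s["tool_pos"],s["tcp_rot"]); C=wcam(s["tool_pos"])
for c,r,t in probes(im): print(c,r,onz(C,c,54).round(1))
cv2.imwrite("pics/w8b.png",cv2.resize(im[120:320,170:370],(600,600),interpolation=cv2.INTER_CUBIC))
for n,p in dict(A=(540.2,-212.5),B=(502,-288.4),C=(483.3,-231.5),D=(559,-269.5)).items(): print(n,((proj(C,[*p,92])-[170,120])*3).round(),((proj(C,[*p,54])-[170,120])*3).round())
E
```

```text
[ 539.12411831 -210.89147232  176.09834101] [ 1.79959797e+02 -7.84067267e-02 -2.59452085e-02]
[318.44445801 162.1111145 ] 10.186628341674805 [ 559.9 -266.9   54. ]
[251.5 183.5] 9.617792129516602 [ 541.2 -211.    54. ]
[335.722229 223.277771] 9.61136245727539 [ 504.  -286.2   54. ]
[270.5 241.5] 8.746527671813965 [ 485.8 -228.3   54. ]
A [251. 241.] [250. 194.]
B [544. 379.] [504. 316.]
C [322. 442.] [312. 372.]
D [489. 167.] [455. 130.]
```

View pics/w8b.png

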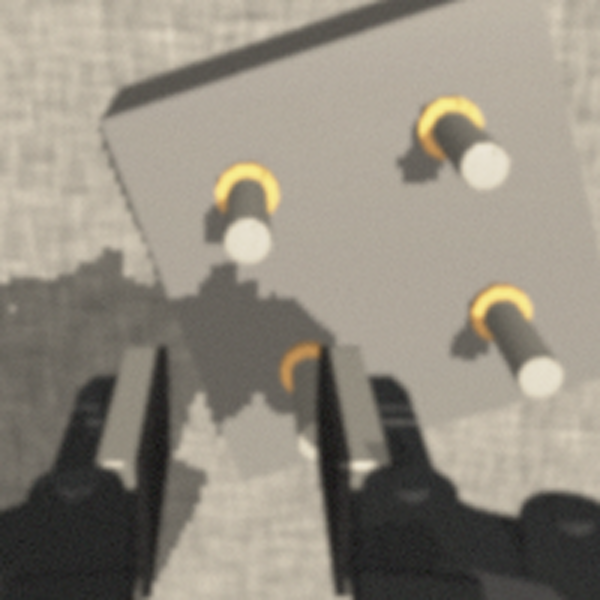

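The tops in the crop are A (247,241), D (486,165) and B (540,377), within about 1 mm of the earlier estimate, so I'll grasp A.

Emit:
apply_moves --pt "0.04 0.03 0.8 0 0 0 0.3" --pt "0 0 0.8 0 0 0 0.3" --pt "0 0 0.8 0 0 0 0.3" --pt "0 0 0.6 0 0 0 0.3" --pt "0 0 0.4 0 0 0 0.3" --pt "0 0 0 0 0 0 0.3" --pt "0 0 0 0 0 0 0.3"

```text
time: 12.72
tool_pos: [540.4, -212.2, 74.1]
tcp_rot: [180.0, -0.1, -0.1]
ft_force: [0.8, 0.0, -0.4]
finger_gap: 25.5
grip_force: 0.0
```

Emit:
apply_moves --pt "0 0 0 0 0 0 0" --pt "0 0 0 0 0 0 0" --pt "0 0 0 0 0 0 0" --pt "0 0 0 0 0 0 0" --grip_force 30

```text
time: 13.22
tool_pos: [540.6, -212.2, 74.3]
tcp_rot: [180.0, -0.1, -0.1]
ft_force: [-0.8, -0.1, 6.4]
finger_gap: 11.0
grip_force: 29.3
```

Emit:
apply_moves --pt "0 0 -0.3 0 0 0 0" --pt "0 0 -0.6 0 0 0 0" --pt "0 0 -0.8 0 0 0 0" --pt "0 0 -0.8 0 0 0 0" --pt "0 0 -0.8 0 0 0 0" --pt "0 0 -0.8 0 0 0 0" --pt "0.1 -0.5 0 0 0 0 0" --pt "0.13 -0.9 0 0 0 0 0"

```text
time: 14.22
tool_pos: [546.6, -169.2, 195.9]
tcp_rot: [-180.0, 0.0, -0.1]
ft_force: [0.9, 0.4, -1.4]
finger_gap: 10.7
grip_force: 29.4
```

Emit:
apply_moves --pt "0.13 -0.95 0 0 0 0 0" --pt "0.13 -0.95 0 0 0 0 0" --pt "0.13 -0.95 0 0 0 0 0" --pt "0.13 -0.95 0 0 0 0 0" --pt "0.13 -0.95 0 0 0 0 0" --pt "0.13 -0.95 0 0 0 0 0" --pt "0.13 -0.95 0 0 0 0 0" --pt "0.13 -0.95 0 0 0 0 0"

```text
time: 15.22
tool_pos: [577.2, 60.1, 194.9]
tcp_rot: [-180.0, 0.1, -0.0]
ft_force: [-0.2, -0.4, -0.8]
finger_gap: 10.9
grip_force: 29.4
```

Emit:
apply_moves --pt "0.13 -0.95 0 0 0 0 0" --pt "0.13 -0.95 0 0 0 0 0" --pt "0.13 -0.95 0 0 0 0 0" --pt "0.13 -0.95 0 0 0 0 0" --pt "0.13 -0.95 0 0 0 0 0" --pt "0.13 -0.95 0 0 0 0 0" --pt "0.09 -0.8 0 0 0 0 0" --pt "0 0 0 0 0 0 0"

```text
time: 16.23
tool_pos: [603.6, 255.2, 195.3]
tcp_rot: [-180.0, 0.1, 0.1]
ft_force: [0.4, -0.2, -0.8]
finger_gap: 10.9
grip_force: 29.4
```

```bash
python3 - <<'E'
from h import *
im,_=shot("wrist","w9.png"); s=sense(); print(s["tool_pos"],s["tcp_rot"],s["finger_gap"])
cv2.imwrite("pics/w9b.png",cv2.resize(im[90:310,140:360],(600,600),interpolation=cv2.INTER_CUBIC))
C=wcam(s["tool_pos"])
for c,r,a in holes(im): print(c,r,onz(C,c,60).round(1),a)
t=s["tool_pos"]-[0,0,68];print("tip expected",proj(C,t))
E
```

```text
[603.79782119 253.93176303 195.36271649] [1.79966361e+02 6.58990168e-02 3.51201005e-02] 11.351786496436363
[244.13380432 179.8943634 ] 6.232750415802002 [605.1 260.4  60. ] 114
[305.34375 187.0625 ] 6.098015308380127 [598.3 205.2  60. ] 113
[295.36364746 242.        ] 5.724475383758545 [542.8 211.7  60. ] 92
tip expected [251.52377248 210.06227951]
```

View pics/w9b.png

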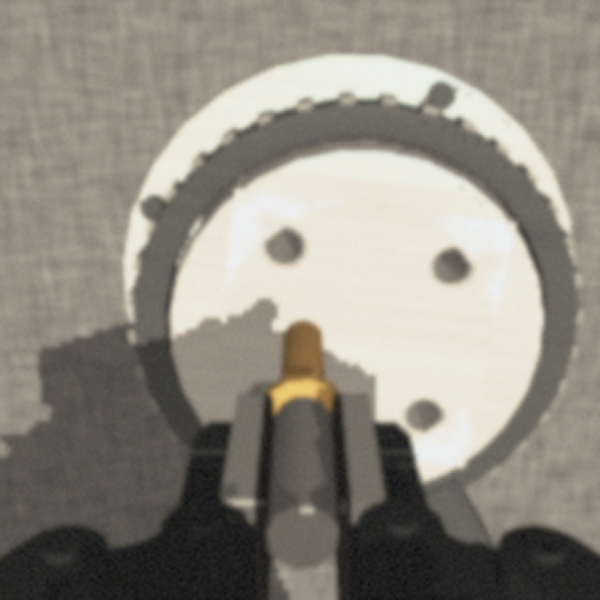

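Emit:
apply_moves --pt "0.03 -0.23 0.4 0 0 0 0" --pt "0 0 0.6 0 0 0 0" --pt "0 0 0.6 0 0 0 0" --pt "0 0 0 0 0 0 0" --pt "0 0 0 0 0 0 0" --pt "0 0 0 0 0 0 0"

```text
time: 17.02
tool_pos: [606.0, 260.0, 149.2]
tcp_rot: [-180.0, -0.1, -0.1]
ft_force: [-0.1, 0.4, -0.8]
finger_gap: 10.9
grip_force: 29.4
```

```bash
python3 - <<'E'
from h import *
im,_=shot("wrist","w10.png"); s=sense(); print(s["tool_pos"],s["tcp_rot"],s["finger_gap"])
C=wcam(s["tool_pos"])
for c,r,a in holes(im): print(c,r,onz(C,c,60).round(1),a)
t=s["tool_pos"]-[0,0,68];print("tip expected",proj(C,t))
cv2.imwrite("pics/w10b.png",cv2.resize(im[100:260,190:350],(560,560),interpolation=cv2.INTER_CUBIC))
E
```

```text
[605.98905758 260.09572971 149.21193278] [-1.79966911e+02 -9.47222532e-02 -6.28908616e-02] 10.722664570870162
[321.84091187 209.27272034] 7.364605903625488 [597.8 206.4  60. ] 158
[308.61538696 271.        ] 6.690637111663818 [543.3 213.2  60. ] 120
tip expected [251.52297858 210.06007498]
```

View pics/w10b.png

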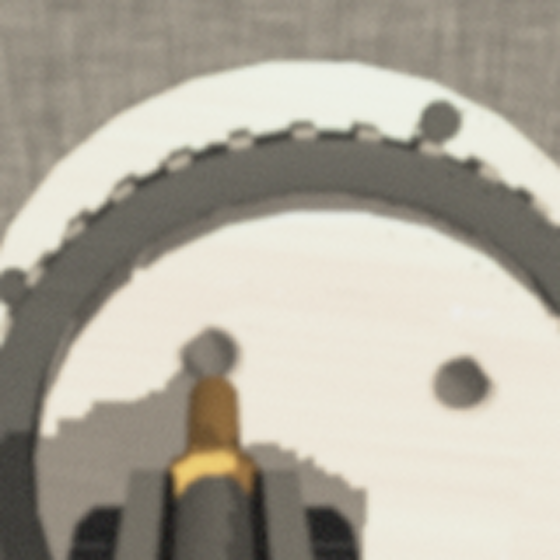

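Emit:
apply_moves --pt "-0.04 -0.03 0.2 0 0 0 0" --pt "0 0 0.2 0 0 0 0" --pt "0 0 0.2 0 0 0 0" --pt "0 0 0.1 0 0 0 0" --pt "0 0 0.1 0 0 0 0" --pt "0 0 0.1 0 0 0 0" --pt "0 0 0 0 0 0 0"

```text
time: 17.95
tool_pos: [604.0, 260.8, 120.8]
tcp_rot: [180.0, 0.0, -0.1]
ft_force: [-1.1, -0.1, -0.2]
finger_gap: 10.9
grip_force: 29.4
```

Emit:
apply_moves --pt "0.02 0 0.15 0 0 0 0" --pt "0 0 0.15 0 0 0 0" --pt "0 0 0.15 0 0 0 0" --pt "0 0 0.15 0 0 0 0" --pt "0 0 0.15 0 0 0 0" --pt "0 0 0.15 0 0 0 0" --pt "0 0 0.15 0 0 0 0" --pt "0 0 0 0 0 0 0"

```text
time: 18.95
tool_pos: [604.4, 260.8, 88.9]
tcp_rot: [180.0, 0.1, -0.1]
ft_force: [-0.2, -0.1, -0.8]
finger_gap: 10.7
grip_force: 29.4
```

Emit:
apply_moves --pt "0 0 0.07 0 0 0 0" --pt "0 0 0.07 0 0 0 0" --pt "0 0 0.0 0 0 0 0"

```text
time: 19.32
tool_pos: [604.6, 260.8, 85.2]
tcp_rot: [180.0, 0.0, -0.1]
ft_force: [0.2, 1.1, -0.4]
finger_gap: 11.2
grip_force: 29.4
```

Emit:
apply_moves --pt "0 0 0.04 0 0 0 0" --pt "0 0 0 0 0 0 0"

```text
time: 19.58
tool_pos: [604.9, 260.9, 84.4]
tcp_rot: [-180.0, -0.0, -0.1]
ft_force: [-1.0, 0.1, 0.1]
finger_gap: 11.1
grip_force: 29.6
```

Emit:
apply_moves --pt "0 0 0.04 0 0 0 0" --pt "0 0 0 0 0 0 0"

```text
time: 19.82
tool_pos: [605.0, 260.9, 84.3]
tcp_rot: [-180.0, -0.0, -0.1]
ft_force: [-3.5, -1.9, 7.8]
finger_gap: 11.0
grip_force: 30.4
```

Probe A is home (7.8 N at z=84.3). I'll release it and fetch D.

Emit:
apply_moves --pt "0 0 -0.05 0 0 0 0.3" --pt "0 0 0 0 0 0 0.3" --pt "0 0 -0.4 0 0 0 0.3" --pt "0 0 -0.85 0 0 0 0.3" --pt "0 0 -0.85 0 0 0 0.3" --pt "0 0 -0.85 0 0 0 0.3" --pt "0 0 -0.8 0 0 0 0.3" --pt "-0.09 0.98 0 0 0 0 0.3"

```text
time: 20.82
tool_pos: [603.6, 233.2, 201.2]
tcp_rot: [-179.9, -0.3, 0.1]
ft_force: [-0.2, -0.1, -0.1]
finger_gap: 25.6
grip_force: 0.0
```

Emit:
apply_moves --pt "-0.09 0.98 0 0 0 0 0.3" --pt "-0.09 0.98 0 0 0 0 0.3" --pt "-0.09 0.98 0 0 0 0 0.3" --pt "-0.09 0.98 0 0 0 0 0.3" --pt "-0.09 0.98 0 0 0 0 0.3" --pt "-0.09 0.98 0 0 0 0 0.3" --pt "-0.09 0.98 0 0 0 0 0.3" --pt "-0.09 0.98 0 0 0 0 0.3"

```text
time: 21.82
tool_pos: [580.3, -4.7, 198.0]
tcp_rot: [180.0, -0.1, -0.1]
ft_force: [-0.1, 0.1, 0.1]
finger_gap: 26.0
grip_force: 0.0
```

Emit:
apply_moves --pt "-0.09 0.98 0 0 0 0 0.3" --pt "-0.09 0.98 0 0 0 0 0.3" --pt "-0.08 0.98 0 0 0 0 0.3" --pt "-0.08 0.98 0 0 0 0 0.3" --pt "-0.08 0.98 0 0 0 0 0.3" --pt "-0.08 0.98 0 0 0 0 0.3" --pt "-0.08 0.98 0 0 0 0 0.3" --pt "-0.08 0.98 0 0 0 0 0.3"

```text
time: 22.82
tool_pos: [560.2, -239.9, 198.0]
tcp_rot: [180.0, -0.1, -0.1]
ft_force: [-0.7, -0.1, 0.4]
finger_gap: 25.6
grip_force: 0.0
```

Emit:
apply_moves --pt "-0.08 0.98 0 0 0 0 0.3" --pt "0 0 0.5 0 0 0 0.3" --pt "0 0 0.5 0 0 0 0.3" --pt "0 0 0 0 0 0 0.3" --pt "0 0 0 0 0 0 0.3" --pt "0 0 0 0 0 0 0.3"

```text
time: 23.58
tool_pos: [558.2, -268.0, 167.7]
tcp_rot: [180.0, -0.1, -0.0]
ft_force: [-0.1, 0.8, 0.8]
finger_gap: 25.8
grip_force: 0.0
```

Emit:
apply_moves --pt "0.03 0.04 0.8 0 0 0 0.3" --pt "0 0 0.8 0 0 0 0.3" --pt "0 0 0.8 0 0 0 0.3" --pt "0 0 0.5 0 0 0 0.3" --pt "0 0 0.19 0 0 0 0.3" --pt "0 0 0 0 0 0 0.3" --pt "0 0 0 0 0 0 0.3"

```text
time: 24.45
tool_pos: [559.4, -269.9, 75.5]
tcp_rot: [179.9, -0.1, -0.1]
ft_force: [-0.1, 0.1, 0.1]
finger_gap: 25.5
grip_force: 0.0
```

Emit:
apply_moves --pt "0 0 0 0 0 0 0" --pt "0 0 0 0 0 0 0" --pt "0 0 0 0 0 0 0" --pt "0 0 0 0 0 0 0"

```text
time: 24.95
tool_pos: [559.3, -269.9, 75.3]
tcp_rot: [179.9, -0.1, -0.1]
ft_force: [0.5, 0.0, 5.0]
finger_gap: 11.4
grip_force: 29.5
```

Emit:
apply_moves --pt "0 0 -0.3 0 0 0 0" --pt "0 0 -0.6 0 0 0 0" --pt "0 0 -0.8 0 0 0 0" --pt "0 0 -0.8 0 0 0 0" --pt "0 0 -0.8 0 0 0 0" --pt "0 0 -0.8 0 0 0 0" --pt "0.08 -0.5 0 0 0 0 0" --pt "0.08 -0.95 0 0 0 0 0"

```text
time: 25.95
tool_pos: [563.2, -225.4, 197.0]
tcp_rot: [-180.0, 0.0, -0.1]
ft_force: [-0.2, -0.4, -1.0]
finger_gap: 11.1
grip_force: 29.3
```

Emit:
apply_moves --pt "0.08 -0.95 0 0 0 0 0" --pt "0.08 -0.95 0 0 0 0 0" --pt "0.08 -0.95 0 0 0 0 0" --pt "0.08 -0.95 0 0 0 0 0" --pt "0.08 -0.95 0 0 0 0 0" --pt "0.08 -0.95 0 0 0 0 0" --pt "0.08 -0.95 0 0 0 0 0" --pt "0.08 -0.95 0 0 0 0 0"

```text
time: 26.95
tool_pos: [581.9, 4.0, 196.1]
tcp_rot: [-180.0, 0.1, -0.0]
ft_force: [0.4, 0.8, -0.9]
finger_gap: 11.4
grip_force: 29.3
```

Emit:
apply_moves --pt "0.08 -0.95 0 0 0 0 0" --pt "0.08 -0.95 0 0 0 0 0" --pt "0.08 -0.95 0 0 0 0 0" --pt "0.08 -0.95 0 0 0 0 0" --pt "0.08 -0.95 0 0 0 0 0" --pt "0.08 -0.95 0 0 0 0 0" --pt "0 -0.95 0 0 0 0 0" --pt "0 -0.15 0 0 0 0 0"

```text
time: 27.95
tool_pos: [596.0, 208.3, 196.0]
tcp_rot: [-180.0, 0.1, 0.1]
ft_force: [-0.7, 0.0, -1.6]
finger_gap: 10.7
grip_force: 29.3
```

Emit:
apply_moves --pt "0 0 0.3 0 0 0 0" --pt "0 0 0.6 0 0 0 0" --pt "0 0 0.6 0 0 0 0" --pt "0 0 0 0 0 0 0" --pt "0 0 0 0 0 0 0"

```text
time: 28.58
tool_pos: [597.6, 205.6, 152.2]
tcp_rot: [180.0, 0.0, -0.1]
ft_force: [-0.8, -0.2, -0.7]
finger_gap: 11.2
grip_force: 29.3
```

Emit:
apply_moves --pt "0.01 0 0.2 0 0 0 0" --pt "0 0 0.2 0 0 0 0" --pt "0 0 0.2 0 0 0 0" --pt "0 0 0.1 0 0 0 0" --pt "0 0 0.1 0 0 0 0" --pt "0 0 0.1 0 0 0 0" --pt "0 0 0.1 0 0 0 0" --pt "0 0 0 0 0 0 0"

```text
time: 29.58
tool_pos: [597.6, 205.9, 121.9]
tcp_rot: [180.0, 0.0, -0.1]
ft_force: [-0.1, -0.5, -0.8]
finger_gap: 11.2
grip_force: 29.3
```

Emit:
apply_moves --pt "0.01 0 0.15 0 0 0 0" --pt "0 0 0.15 0 0 0 0" --pt "0 0 0.15 0 0 0 0" --pt "0 0 0.15 0 0 0 0" --pt "0 0 0.15 0 0 0 0" --pt "0 0 0.15 0 0 0 0" --pt "0 0 0.15 0 0 0 0" --pt "0 0 0 0 0 0 0"

```text
time: 30.58
tool_pos: [597.7, 205.9, 90.2]
tcp_rot: [180.0, 0.1, -0.1]
ft_force: [0.1, -0.5, -0.9]
finger_gap: 10.7
grip_force: 29.3
```

Emit:
apply_moves --pt "0 0 0.08 0 0 0 0" --pt "0 0 0.06 0 0 0 0" --pt "0 0 0.04 0 0 0 0" --pt "0 0 0 0 0 0 0"

```text
time: 31.08
tool_pos: [598.1, 206.0, 85.4]
tcp_rot: [-180.0, -0.0, -0.1]
ft_force: [-1.4, 0.3, -0.2]
finger_gap: 11.2
grip_force: 29.4
```

Emit:
apply_moves --pt "0 0 0.04 0 0 0 0" --pt "0 0 0 0 0 0 0"

```text
time: 31.32
tool_pos: [598.4, 206.0, 85.4]
tcp_rot: [-180.0, -0.0, -0.1]
ft_force: [-3.5, -1.5, 7.7]
finger_gap: 10.9
grip_force: 30.2
```

Probe D is seated in hole b. Next is probe B.

Emit:
apply_moves --pt "0 0 -0.05 0 0 0 0.3" --pt "0 0 0 0 0 0 0.3" --pt "0 0 -0.4 0 0 0 0.3" --pt "0 0 -0.85 0 0 0 0.3" --pt "0 0 -0.85 0 0 0 0.3" --pt "0 0 -0.85 0 0 0 0.3" --pt "0 0 -0.8 0 0 0 0.3" --pt "-0.19 0.97 0 0 0 0 0.3"

```text
time: 32.33
tool_pos: [594.1, 178.4, 202.3]
tcp_rot: [-179.9, -0.3, 0.1]
ft_force: [0.9, -0.5, 0.4]
finger_gap: 25.4
grip_force: 0.0
```

Emit:
apply_moves --pt "-0.19 0.97 0 0 0 0 0.3" --pt "-0.19 0.97 0 0 0 0 0.3" --pt "-0.19 0.97 0 0 0 0 0.3" --pt "-0.19 0.97 0 0 0 0 0.3" --pt "-0.19 0.97 0 0 0 0 0.3" --pt "-0.19 0.97 0 0 0 0 0.3" --pt "-0.19 0.97 0 0 0 0 0.3" --pt "-0.19 0.97 0 0 0 0 0.3"

```text
time: 33.33
tool_pos: [546.5, -56.9, 199.2]
tcp_rot: [180.0, -0.1, -0.1]
ft_force: [1.2, -0.3, 0.0]
finger_gap: 25.4
grip_force: 0.0
```

Emit:
apply_moves --pt "-0.19 0.97 0 0 0 0 0.3" --pt "-0.19 0.97 0 0 0 0 0.3" --pt "-0.19 0.97 0 0 0 0 0.3" --pt "-0.19 0.97 0 0 0 0 0.3" --pt "-0.19 0.97 0 0 0 0 0.3" --pt "-0.19 0.97 0 0 0 0 0.3" --pt "-0.19 0.97 0 0 0 0 0.3" --pt "-0.02 0.97 0 0 0 0 0.3"

```text
time: 34.33
tool_pos: [505.7, -289.7, 199.2]
tcp_rot: [180.0, -0.0, -0.1]
ft_force: [1.0, 0.5, 0.2]
finger_gap: 25.5
grip_force: 0.0
```

Emit:
apply_moves --pt "0 0 0.5 0 0 0 0.3" --pt "0 0 0.5 0 0 0 0.3" --pt "0 0 0 0 0 0 0.3" --pt "0 0 0 0 0 0 0.3" --pt "0 0 0 0 0 0 0.3"

```text
time: 34.95
tool_pos: [506.3, -288.4, 168.9]
tcp_rot: [180.0, -0.0, -0.0]
ft_force: [1.4, -0.1, 0.4]
finger_gap: 25.8
grip_force: 0.0
```

Emit:
apply_moves --pt "-0.14 0 0.6 0 0 0 0.3" --pt "0 0 0.8 0 0 0 0.3" --pt "0 0 0.8 0 0 0 0.3" --pt "0 0 0.6 0 0 0 0.3" --pt "0 0 0.33 0 0 0 0.3" --pt "0 0 0 0 0 0 0.3" --pt "0 0 0 0 0 0 0.3"

```text
time: 35.83
tool_pos: [502.2, -289.0, 75.2]
tcp_rot: [180.0, -0.1, -0.1]
ft_force: [-0.1, 0.0, 0.5]
finger_gap: 25.5
grip_force: 0.0
```

Emit:
apply_moves --pt "0 0 0 0 0 0 0" --pt "0 0 0 0 0 0 0" --pt "0 0 0 0 0 0 0" --pt "0 0 0 0 0 0 0"

```text
time: 36.33
tool_pos: [502.3, -289.1, 75.4]
tcp_rot: [179.9, -0.1, -0.1]
ft_force: [0.3, -0.0, 5.6]
finger_gap: 10.7
grip_force: 29.6
```

Emit:
apply_moves --pt "0 0 -0.3 0 0 0 0" --pt "0 0 -0.6 0 0 0 0" --pt "0 0 -0.8 0 0 0 0" --pt "0 0 -0.8 0 0 0 0" --pt "0 0 -0.8 0 0 0 0" --pt "0 0 -0.8 0 0 0 0" --pt "0.08 -0.5 0 0 0 0 0" --pt "0.08 -0.95 0 0 0 0 0"

```text
time: 37.33
tool_pos: [506.2, -244.4, 197.0]
tcp_rot: [-180.0, 0.0, -0.1]
ft_force: [0.4, -0.1, 0.2]
finger_gap: 11.1
grip_force: 29.3
```

Emit:
apply_moves --pt "0.08 -0.95 0 0 0 0 0" --pt "0.08 -0.95 0 0 0 0 0" --pt "0.08 -0.95 0 0 0 0 0" --pt "0.08 -0.95 0 0 0 0 0" --pt "0.08 -0.95 0 0 0 0 0" --pt "0.08 -0.95 0 0 0 0 0" --pt "0.08 -0.95 0 0 0 0 0" --pt "0.08 -0.95 0 0 0 0 0"

```text
time: 38.33
tool_pos: [524.9, -15.2, 196.2]
tcp_rot: [-180.0, 0.1, -0.0]
ft_force: [-0.0, -0.5, -1.3]
finger_gap: 11.0
grip_force: 29.3
```

Emit:
apply_moves --pt "0.08 -0.95 0 0 0 0 0" --pt "0.08 -0.95 0 0 0 0 0" --pt "0.08 -0.95 0 0 0 0 0" --pt "0.08 -0.95 0 0 0 0 0" --pt "0.08 -0.95 0 0 0 0 0" --pt "0.08 -0.95 0 0 0 0 0" --pt "0.08 -0.95 0 0 0 0 0" --pt "0.01 -0.95 0 0 0 0 0"

```text
time: 39.33
tool_pos: [541.9, 212.4, 196.1]
tcp_rot: [180.0, 0.1, -0.0]
ft_force: [0.4, -0.1, -0.6]
finger_gap: 11.0
grip_force: 29.3
```

Emit:
apply_moves --pt "0 -0.07 0.3 0 0 0 0" --pt "0 0 0.6 0 0 0 0" --pt "0 0 0.6 0 0 0 0" --pt "0 0 0 0 0 0 0" --pt "0 0 0 0 0 0 0" --pt "0 0 0 0 0 0 0"

```text
time: 40.08
tool_pos: [543.9, 212.8, 153.2]
tcp_rot: [-180.0, -0.1, -0.1]
ft_force: [-0.5, 0.4, -0.2]
finger_gap: 10.9
grip_force: 29.3
```

Emit:
apply_moves --pt "-0.01 0.01 0.2 0 0 0 0" --pt "0 0 0.2 0 0 0 0" --pt "0 0 0.2 0 0 0 0" --pt "0 0 0.1 0 0 0 0" --pt "0 0 0.1 0 0 0 0" --pt "0 0 0.1 0 0 0 0" --pt "0 0 0.1 0 0 0 0" --pt "0 0 0 0 0 0 0"

```text
time: 41.08
tool_pos: [542.7, 212.6, 122.0]
tcp_rot: [180.0, 0.0, -0.1]
ft_force: [0.3, -0.8, -0.2]
finger_gap: 10.8
grip_force: 29.3
```

Emit:
apply_moves --pt "0.01 0 0.15 0 0 0 0" --pt "0 0 0.15 0 0 0 0" --pt "0 0 0.15 0 0 0 0" --pt "0 0 0.15 0 0 0 0" --pt "0 0 0.15 0 0 0 0" --pt "0 0 0.15 0 0 0 0" --pt "0 0 0.15 0 0 0 0" --pt "0 0 0 0 0 0 0"

```text
time: 42.08
tool_pos: [542.9, 212.6, 90.1]
tcp_rot: [180.0, 0.0, -0.1]
ft_force: [-2.3, 0.2, -2.1]
finger_gap: 10.9
grip_force: 29.3
```

Emit:
apply_moves --pt "0 0 0.08 0 0 0 0" --pt "0 0 0.06 0 0 0 0" --pt "0 0 0.04 0 0 0 0" --pt "0 0 0 0 0 0 0"

```text
time: 42.58
tool_pos: [543.0, 212.7, 85.5]
tcp_rot: [180.0, 0.0, -0.1]
ft_force: [-5.0, -1.4, 1.9]
finger_gap: 11.2
grip_force: 29.8
```

Emit:
apply_moves --pt "0 0 0.04 0 0 0 0" --pt "0 0 0 0 0 0 0"

```text
time: 42.82
tool_pos: [543.2, 212.7, 85.4]
tcp_rot: [-180.0, -0.0, -0.1]
ft_force: [-9.1, -2.5, 10.8]
finger_gap: 11.0
grip_force: 30.6
```

Emit:
apply_moves --pt "0 0 -0.05 0 0 0 0.3" --pt "0 0 0 0 0 0 0.3" --pt "0 0 -0.4 0 0 0 0.3" --pt "0 0 -0.85 0 0 0 0.3" --pt "0 0 -0.85 0 0 0 0.3" --pt "0 0 -0.85 0 0 0 0.3" --pt "0 0 -0.8 0 0 0 0.3" --pt "-0.14 0.98 0 0 0 0 0.3"

```text
time: 43.82
tool_pos: [540.9, 184.6, 202.2]
tcp_rot: [-179.9, -0.3, 0.1]
ft_force: [0.5, -1.0, -0.1]
finger_gap: 25.4
grip_force: 0.0
```

Emit:
apply_moves --pt "-0.14 0.98 0 0 0 0 0.3" --pt "-0.14 0.98 0 0 0 0 0.3" --pt "-0.14 0.98 0 0 0 0 0.3" --pt "-0.14 0.98 0 0 0 0 0.3" --pt "-0.14 0.98 0 0 0 0 0.3" --pt "-0.14 0.98 0 0 0 0 0.3" --pt "-0.14 0.98 0 0 0 0 0.3" --pt "-0.14 0.98 0 0 0 0 0.3"

```text
time: 44.82
tool_pos: [505.3, -53.0, 199.2]
tcp_rot: [180.0, -0.1, -0.1]
ft_force: [0.2, 0.2, 0.4]
finger_gap: 25.6
grip_force: 0.0
```

Emit:
apply_moves --pt "-0.14 0.98 0 0 0 0 0.3" --pt "-0.14 0.98 0 0 0 0 0.3" --pt "-0.14 0.98 0 0 0 0 0.3" --pt "-0.14 0.98 0 0 0 0 0.3" --pt "-0.14 0.98 0 0 0 0 0.3" --pt "-0.14 0.98 0 0 0 0 0.3" --pt "0 0.1 0.3 0 0 0 0.3" --pt "0 0 0.6 0 0 0 0.3"

```text
time: 45.82
tool_pos: [480.4, -231.4, 171.4]
tcp_rot: [180.0, -0.1, -0.1]
ft_force: [0.3, 0.4, 0.4]
finger_gap: 25.5
grip_force: 0.0
```

Emit:
apply_moves --pt "0 0 0 0 0 0 0.3" --pt "0 0 0 0 0 0 0.3" --pt "0 0 0 0 0 0 0.3" --pt "0 0 0 0 0 0 0.3"

```text
time: 46.32
tool_pos: [480.1, -231.2, 171.7]
tcp_rot: [180.0, -0.0, -0.0]
ft_force: [-0.3, -0.2, -0.1]
finger_gap: 25.7
grip_force: 0.0
```

Emit:
apply_moves --pt "0.11 -0.01 0.6 0 0 0 0.3" --pt "0 0 0.8 0 0 0 0.3" --pt "0 0 0.8 0 0 0 0.3" --pt "0 0 0.6 0 0 0 0.3" --pt "0 0 0.41 0 0 0 0.3" --pt "0 0 0 0 0 0 0.3" --pt "0 0 0 0 0 0 0.3"

```text
time: 47.2
tool_pos: [483.6, -231.4, 75.7]
tcp_rot: [180.0, -0.1, -0.1]
ft_force: [0.3, -0.1, -0.1]
finger_gap: 25.4
grip_force: 0.0
```

Emit:
apply_moves --pt "0 0 0 0 0 0 0" --pt "0 0 0 0 0 0 0" --pt "0 0 0 0 0 0 0" --pt "0 0 0 0 0 0 0"

```text
time: 47.7
tool_pos: [483.8, -231.4, 76.0]
tcp_rot: [179.9, -0.1, -0.1]
ft_force: [-0.9, 0.4, 6.2]
finger_gap: 11.2
grip_force: 29.4
```

Emit:
apply_moves --pt "0 0 -0.3 0 0 0 0" --pt "0 0 -0.6 0 0 0 0" --pt "0 0 -0.8 0 0 0 0" --pt "0 0 -0.8 0 0 0 0" --pt "0 0 -0.8 0 0 0 0" --pt "0 0 -0.8 0 0 0 0" --pt "0.12 -0.5 0 0 0 0 0" --pt "0.12 -0.95 0 0 0 0 0"

```text
time: 48.7
tool_pos: [490.2, -186.8, 197.7]
tcp_rot: [-180.0, 0.0, -0.1]
ft_force: [0.4, -0.9, -1.2]
finger_gap: 10.9
grip_force: 29.4
```

Emit:
apply_moves --pt "0.12 -0.95 0 0 0 0 0" --pt "0.12 -0.95 0 0 0 0 0" --pt "0.12 -0.95 0 0 0 0 0" --pt "0.12 -0.95 0 0 0 0 0" --pt "0.12 -0.95 0 0 0 0 0" --pt "0.12 -0.95 0 0 0 0 0" --pt "0.12 -0.95 0 0 0 0 0" --pt "0.12 -0.95 0 0 0 0 0"

```text
time: 49.7
tool_pos: [518.4, 42.4, 196.8]
tcp_rot: [-180.0, 0.1, -0.0]
ft_force: [0.4, -0.6, -0.7]
finger_gap: 11.1
grip_force: 29.4
```

Emit:
apply_moves --pt "0.12 -0.95 0 0 0 0 0" --pt "0.12 -0.95 0 0 0 0 0" --pt "0.12 -0.95 0 0 0 0 0" --pt "0.12 -0.95 0 0 0 0 0" --pt "0.12 -0.95 0 0 0 0 0" --pt "0.12 -0.95 0 0 0 0 0" --pt "0.12 -0.95 0 0 0 0 0" --pt "0.12 -0.95 0 0 0 0 0"

```text
time: 50.7
tool_pos: [547.1, 270.0, 196.7]
tcp_rot: [180.0, 0.1, -0.0]
ft_force: [0.1, 0.1, -0.7]
finger_gap: 11.0
grip_force: 29.4
```

Emit:
apply_moves --pt "0 0 0.3 0 0 0 0" --pt "0 0 0.6 0 0 0 0" --pt "0 0 0.6 0 0 0 0" --pt "0 0 0 0 0 0 0" --pt "0 0 0 0 0 0 0" --pt "0 0 0 0 0 0 0"

```text
time: 51.45
tool_pos: [549.0, 268.4, 153.9]
tcp_rot: [-180.0, -0.1, -0.1]
ft_force: [-0.0, 0.2, -1.3]
finger_gap: 11.3
grip_force: 29.5
```

Emit:
apply_moves --pt "0.02 0.01 0.2 0 0 0 0" --pt "0 0 0.2 0 0 0 0" --pt "0 0 0.2 0 0 0 0" --pt "0 0 0.1 0 0 0 0" --pt "0 0 0.1 0 0 0 0" --pt "0 0 0.1 0 0 0 0" --pt "0 0 0.1 0 0 0 0" --pt "0 0 0 0 0 0 0"

```text
time: 52.45
tool_pos: [548.8, 268.0, 122.6]
tcp_rot: [180.0, 0.0, -0.1]
ft_force: [0.7, 0.2, -0.8]
finger_gap: 10.9
grip_force: 29.5
```

Emit:
apply_moves --pt "0.01 0 0.15 0 0 0 0" --pt "0 0 0.15 0 0 0 0" --pt "0 0 0.15 0 0 0 0" --pt "0 0 0.15 0 0 0 0" --pt "0 0 0.15 0 0 0 0" --pt "0 0 0.15 0 0 0 0" --pt "0 0 0.15 0 0 0 0" --pt "0 0 0 0 0 0 0"

```text
time: 53.45
tool_pos: [548.9, 268.0, 90.8]
tcp_rot: [180.0, 0.1, -0.1]
ft_force: [0.8, 0.3, -0.3]
finger_gap: 11.4
grip_force: 29.5
```

Emit:
apply_moves --pt "0 0 0.08 0 0 0 0" --pt "0 0 0.06 0 0 0 0" --pt "0 0 0.04 0 0 0 0" --pt "0 0 0 0 0 0 0"

```text
time: 53.95
tool_pos: [549.4, 268.2, 86.1]
tcp_rot: [-180.0, -0.0, -0.1]
ft_force: [-0.2, 0.4, 0.4]
finger_gap: 10.5
grip_force: 29.6
```

Emit:
apply_moves --pt "0 0 0.04 0 0 0 0" --pt "0 0 0 0 0 0 0"

```text
time: 54.2
tool_pos: [549.5, 268.2, 86.0]
tcp_rot: [-180.0, -0.0, -0.1]
ft_force: [-3.6, -2.1, 8.5]
finger_gap: 10.9
grip_force: 30.4
```

Emit:
apply_moves --pt "0 0 -0.05 0 0 0 0.3" --pt "0 0 0 0 0 0 0.3" --pt "0 0 -0.5 0 0 0 0.3" --pt "0 0 -0.9 0 0 0 0.3" --pt "0 0 -0.9 0 0 0 0.3" --pt "-0.77 0.88 -0.9 0 0 0 0.3" --pt "-0.77 0.88 -0.2 0 0 0 0.3" --pt "-0.77 0.88 0 0 0 0 0.3"

```text
time: 55.2
tool_pos: [480.1, 188.5, 190.5]
tcp_rot: [-180.0, -0.2, -0.0]
ft_force: [0.4, 0.2, 0.2]
finger_gap: 25.5
grip_force: 0.0
```

Emit:
apply_moves --pt "0 0 0.5 0 0 0 0.3" --pt "0 0 0.5 0 0 0 0.3" --pt "0 0 0 0 0 0 0.3" --pt "0 0 0 0 0 0 0.3" --pt "0 0 0 0 0 0 0.3"

```text
time: 55.82
tool_pos: [480.3, 189.4, 158.6]
tcp_rot: [-180.0, -0.0, -0.0]
ft_force: [-0.4, -0.7, -0.1]
finger_gap: 25.8
grip_force: 0.0
```

```bash
python3 - <<'E'
from h import *
im,_=shot("wrist","w11.png"); s=sense(); print(s["tool_pos"],s["tcp_rot"],s["finger_gap"])
C=wcam(s["tool_pos"]); print("post expected",proj(C,[480.5,189.2,102]))
E
```

```text
[480.3079519  189.30335245 158.6885173 ] [-1.79988428e+02 -3.11810411e-02 -4.17968638e-02] 25.93348026085455
post expected [251.7136069  216.40797628]
```

View pics/w11.png

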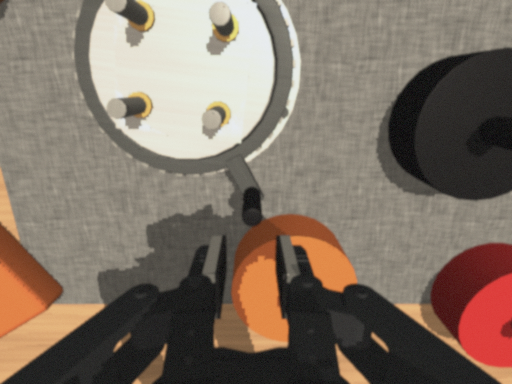

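The post top is at (252,216), exactly where predicted, and all four probes are seated in the flange. I'll cage the post and turn the ring to lock.

Emit:
apply_moves --pt "0 0 0.8 0 0 0 0.3" --pt "0 0 0.8 0 0 0 0.3" --pt "0 0 0.75 0 0 0 0.3" --pt "0 0 0 0 0 0 0.24" --pt "-0.2 -0.47 0 0 0 0 0.24" --pt "-0.14 -0.53 0 0 0 0 0.24" --pt "-0.05 -0.55 0 0 0 0 0.24" --pt "0 0 0 0 0 0 0.24"

```text
time: 56.88
tool_pos: [468.6, 237.6, 88.6]
tcp_rot: [-179.9, -0.1, 0.1]
ft_force: [-0.2, -0.6, 0.0]
finger_gap: 20.3
grip_force: 0.0
```

Emit:
apply_moves --pt "0.03 -0.55 0 0 0 0 0.24" --pt "0.12 -0.54 0 0 0 0 0.24" --pt "0.2 -0.51 0 0 0 0 0.24" --pt "0.25 -0.42 0 0 0 0 0.24" --pt "0 0 0 0 0 0 0.24"

```text
time: 57.5
tool_pos: [487.1, 297.3, 87.9]
tcp_rot: [-180.0, -0.0, -0.0]
ft_force: [-0.7, 0.4, 0.1]
finger_gap: 20.7
grip_force: 0.0
```

Emit:
apply_moves --pt "0.18 -0.25 0 0 0 0 0.24" --pt "0 0 0 0 0 0 0.24" --pt "0.09 -0.1 0 0 0 0 0.24" --pt "0 0 0 0 0 0 0.24"

```text
time: 58.0
tool_pos: [494.6, 306.6, 87.9]
tcp_rot: [-180.0, -0.0, -0.1]
ft_force: [-0.0, -0.2, 0.4]
finger_gap: 20.0
grip_force: 0.0
```

Emit:
apply_moves --pt "0.05 -0.06 0 0 0 0 0.24" --pt "0 0 0 0 0 0 0.24" --pt "0.05 -0.06 0 0 0 0 0.24" --pt "0 0 0 0 0 0 0.24"

```text
time: 58.5
tool_pos: [497.2, 309.8, 87.7]
tcp_rot: [179.9, 0.0, -0.1]
ft_force: [-1.9, -4.1, 2.3]
finger_gap: 20.9
grip_force: 2.0
```

Emit:
apply_moves --pt "0.05 -0.06 0 0 0 0 0.24" --pt "0 0 0 0 0 0 0.24"

```text
time: 58.75
tool_pos: [498.0, 310.0, 87.2]
tcp_rot: [179.8, 0.2, -0.1]
ft_force: [-4.8, -10.6, 4.5]
finger_gap: 20.2
grip_force: 5.9
```

Emit:
apply_moves --pt "0.04 -0.06 0 0 0 0 0.24" --pt "0 0 0 0 0 0 0.24"

```text
time: 59.0
tool_pos: [498.5, 310.2, 86.9]
tcp_rot: [179.6, 0.3, -0.1]
ft_force: [-10.2, -19.4, 9.7]
finger_gap: 20.7
grip_force: 9.8
```

Emit:
apply_moves --pt "-0.15 0.2 0 0 0 0 0.24" --pt "0 0 0 0 0 0 0.3" --pt "0 0 -0.6 0 0 0 0.3" --pt "0 0 -0.9 0 0 0 0.3" --pt "0 0 -0.9 0 0 0 0.3" --pt "0 0 -0.9 0 0 0 0.3" --pt "0 0 -0.7 0 0 0 0.3" --pt "0 0 0 0 0 0 0.3"

```text
time: 60.0
tool_pos: [497.2, 309.0, 211.6]
tcp_rot: [-179.8, -0.3, -0.0]
ft_force: [-0.0, -0.4, -0.6]
finger_gap: 25.7
grip_force: 0.0
```

```bash
python3 - <<'E'
from h import *
im,_=shot("wrist","w12_.png"); s=sense(); print(s["tool_pos"],s["tcp_rot"])
t,T=shot("top","t12.png"); sc,S=shot("scene","s12.png")
C=wcam(s["tool_pos"]); print("post expected at lock",proj(C,[495,306.8,102]))
# cap: dark blob near centre in top
g=cv2.cvtColor(t,cv2.COLOR_BGR2GRAY)
for m in blobs(g<60,500,3000):
    c,r=circ(m); print("dark",c,r,onz(T,c,50).round(1))
a=cv2.resize(im,(533,400)); u,v=proj(T,[560,60,40]).astype(int)
b=cv2.resize(t[90:290,100:233],(266,400)); cv2.imwrite("pics/c12.png",np.hstack([a,b]))
E
```

```text
[496.406247   308.46316187 209.57757535] [-1.79905020e+02 -1.68099363e-01 -3.98169452e-02]
post expected at lock [253.47612116 193.01799909]
dark [47.5 42. ] 47.6682243347168 [975.7 627.5  50. ]
dark [297.  67.] 119.64122772216797 [ 914.1 -134.1   50. ]
dark [463.5  53. ] 47.76253128051758 [ 968.9 -641.1   50. ]
dark [129.5  86.5] 28.504484176635742 [842.6 371.8  50. ]
dark [486. 208.] 44.10225296020508 [ 497.5 -701.    50. ]
dark [247.9912262  194.03509521] 21.059370040893555 [524.1   6.1  50. ]
dark [  4. 245.] 48.16647720336914 [358.6 720.4  50. ]
dark [454.  357.5] 60.574432373046875 [  62.8 -600.3   50. ]
dark [247.5        375.26470947] 27.605981826782227 [ 0.7 -4.2 50. ]
```

View pics/c12.png

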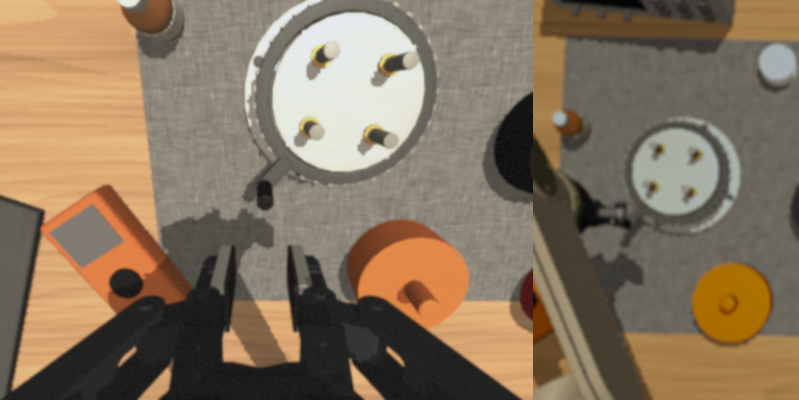

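The post top is at about (253.6,194) against a predicted (253.5,193.0), so the ring is locked and the probes are upright. Next is the black cap, which I'll measure from two wrist positions.

Emit:
apply_moves --pt "0 0.9 -0.3 0 0 0 0.5" --pt "0 0.93 -0.3 0 0 0 0.5" --pt "0 0.93 -0.3 0 0 0 0.5" --pt "0 0.93 -0.3 0 0 0 0.5" --pt "0 0.93 0 0 0 0 0.5" --pt "0 0.93 0 0 0 0 0.5" --pt "0 0.93 0 0 0 0 0.5" --pt "0 0.93 0 0 0 0 0.5"

```text
time: 61.15
tool_pos: [494.7, 84.6, 242.4]
tcp_rot: [180.0, 0.1, -0.1]
ft_force: [0.9, 0.3, -0.6]
finger_gap: 42.7
grip_force: 0.0
```

Emit:
apply_moves --pt "0 0.6 0 0 0 0 0.5" --pt "0 0 0 0 0 0 0.5" --pt "0 0 0 0 0 0 0.5" --pt "0 0 0 0 0 0 0.5"

```text
time: 61.65
tool_pos: [495.3, 68.3, 243.7]
tcp_rot: [-180.0, 0.0, 0.0]
ft_force: [0.2, 0.8, -0.5]
finger_gap: 42.6
grip_force: 0.0
```

```bash
python3 - <<'E'
from h import *
im,_=shot("wrist","k1.png"); s=sense(); print(s["tool_pos"],s["tcp_rot"])
E
```

```text
[495.33496996  68.2353817  243.73224541] [-1.79989555e+02  7.02701797e-03  5.08967843e-03]
```

Emit:
apply_moves --pt "0.3 0.9 0 0 0 0 0.5" --pt "0.3 0.9 0 0 0 0 0.5" --pt "0 0 0 0 0 0 0.5" --pt "0 0 0 0 0 0 0.5" --pt "0 0 0 0 0 0 0.5"

```text
time: 62.32
tool_pos: [513.2, 14.3, 243.8]
tcp_rot: [-180.0, 0.0, -0.0]
ft_force: [1.1, 0.6, 0.9]
finger_gap: 42.8
grip_force: 0.0
```

```bash
python3 - <<'E'
from h import *
im,_=shot("wrist","k2.png"); s=sense(); print(s["tool_pos"],s["tcp_rot"])
a=cv2.imread("pics/k1.png"); f=lambda x:np.clip((x/255.)**.45*255,0,255).astype(np.uint8)
cv2.imwrite("pics/k12.png",np.hstack([f(a[30:330,60:440]),f(im[30:330,60:440])]))
E
```

```text
[513.17232969  14.28468872 243.83399685] [-1.79989865e+02 -1.19382362e-03  3.44119381e-03]
```

View pics/k12.png

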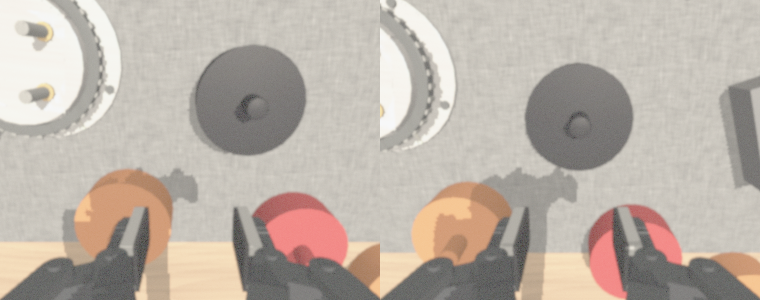

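In these crops the knob top is at image pixels (317,137) and (260,156), and the shell top centre is at about (311,130) and (259,147). This is the black one. The orange and red lids sit below it.

```bash
python3 - <<'E'
from h import *
Cs=[wcam([495.33,68.24,243.75],0),wcam([513.17,14.29,243.83],0)]
kn=[(317,137),(260,156)]
sh=[]
for f,k in(("k1",kn[0]),("k2",kn[1])):
    g=cv2.cvtColor(cv2.imread(f"pics/{f}.png"),cv2.COLOR_BGR2GRAY)
    # black cap as a whole (dark); its top disc by a Hough circle near the knob
    sub=cv2.medianBlur((np.clip((g/255.)**.45,0,1)*255).astype(np.uint8),3)
    c=cv2.HoughCircles(sub,cv2.HOUGH_GRADIENT,1,200,param1=60,param2=15,minRadius=48,maxRadius=62); 
    c=c[0] ; c=min(c,key=lambda e:np.hypot(e[0]-k[0],e[1]-k[1])); print(f,c); sh.append(c[:2])
print("knob",[onz(C,k,86).round(1) for C,k in zip(Cs,kn)],tri([ray(C,k) for C,k in zip(Cs,kn)]))
print("shell",[onz(C,k,50).round(1) for C,k in zip(Cs,sh)],tri([ray(C,k) for C,k in zip(Cs,sh)]))
E
```

```text
k1 [311.5 130.5  56.9]
k2 [257.5 147.5  53.2]
knob [array([531.5,   7.3,  86. ]), array([531.3,   6.1,  86. ])] (array([530.41090369,   6.02178369,  80.59828819]), np.float64(0.2591258280353009))
shell [array([532.6,   5.7,  50. ]), array([532.6,   7.7,  50. ])] (array([534.30883733,   7.88754555,  60.55760481]), np.float64(0.2976244642545334))
```

Emit:
apply_moves --pt "0.62 0.25 0 0 0 0 0.5" --pt "0 0 0.9 0 0 0 0.5" --pt "0 0 0.9 0 0 0 0.5" --pt "0 0 0.9 0 0 0 0.5" --pt "0 0 0.9 0 0 0 0.5" --pt "0 0 0.9 0 0 0 0.5" --pt "0 0 0.6 0 0 0 0.5" --pt "0 0 0.4 0 0 0 0.5"

```text
time: 63.38
tool_pos: [531.7, 6.3, 78.0]
tcp_rot: [-180.0, 0.0, -0.0]
ft_force: [0.3, 0.7, 0.2]
finger_gap: 42.4
grip_force: 0.0
```

Emit:
apply_moves --pt "0 0 0.25 0 0 0 0.5" --pt "0 0 0 0 0 0 0.5" --pt "0 0 0 0 0 0 0.5"

```text
time: 63.75
tool_pos: [532.6, 5.9, 72.1]
tcp_rot: [180.0, -0.1, -0.1]
ft_force: [-0.6, 0.3, 0.3]
finger_gap: 43.1
grip_force: 0.0
```

Emit:
apply_moves --pt "0 0 0 0 0 0 0" --pt "0 0 0 0 0 0 0" --pt "0 0 0 0 0 0 0" --pt "0 0 0 0 0 0 0" --pt "0 0 0 0 0 0 0" --grip_force 40

```text
time: 64.38
tool_pos: [532.6, 5.8, 72.2]
tcp_rot: [180.0, -0.1, -0.1]
ft_force: [-1.1, 0.9, 5.1]
finger_gap: 20.8
grip_force: 39.3
```

Emit:
apply_moves --pt "0 0 -0.3 0 0 0 0" --pt "0 0 -0.6 0 0 0 0" --pt "0 0 -0.8 0 0 0 0" --pt "0 0 -0.8 0 0 0 0" --pt "0 0 -0.8 0 0 0 0" --pt "0 0 -0.8 0 0 0 0" --pt "0 0 0 0 0 0 0"

```text
time: 65.25
tool_pos: [533.6, 5.8, 197.6]
tcp_rot: [180.0, -0.3, -0.1]
ft_force: [-0.0, 0.3, -2.1]
finger_gap: 20.7
grip_force: 39.2
```

Emit:
apply_moves --pt "0.17 -0.6 -0.3 0 0 0 0" --pt "0.17 -0.9 0 0 0 0 0" --pt "0.17 -0.9 0 0 0 0 0" --pt "0.17 -0.9 0 0 0 0 0" --pt "0.17 -0.9 0 0 0 0 0" --pt "0.17 -0.9 0 0 0 0 0" --pt "0.17 -0.9 0 0 0 0 0" --pt "0.17 -0.9 0 0 0 0 0"

```text
time: 66.25
tool_pos: [572.3, 214.8, 202.2]
tcp_rot: [180.0, 0.1, -0.0]
ft_force: [-0.1, -0.1, -1.3]
finger_gap: 20.8
grip_force: 39.2
```

Emit:
apply_moves --pt "0.03 -0.8 0 0 0 0 0" --pt "0 0 0 0 0 0 0" --pt "0 0 0 0 0 0 0" --pt "0 0 0 0 0 0 0"

```text
time: 66.75
tool_pos: [573.8, 236.3, 203.2]
tcp_rot: [180.0, 0.0, -0.1]
ft_force: [-0.2, -0.8, -2.4]
finger_gap: 20.7
grip_force: 39.3
```

```bash
python3 - <<'E'
from h import *
sc,S=shot("scene","s13.png"); s=sense(); print(s["tool_pos"],s["tcp_rot"],s["finger_gap"])
u,v=proj(S,[574,237,100]).astype(int); f=lambda x:np.clip((x/255.)**.6*255,0,255).astype(np.uint8)
b=f(cv2.resize(sc[v-75:v+75,u-100:u+100],(800,600),interpolation=cv2.INTER_CUBIC))
cv2.imwrite("pics/s13b.png",b)
E
```

```text
[573.85944306 236.21800591 203.31984881] [ 1.79990757e+02  5.98009546e-03 -1.10630196e-01] 20.584968078526
```

View pics/s13b.png

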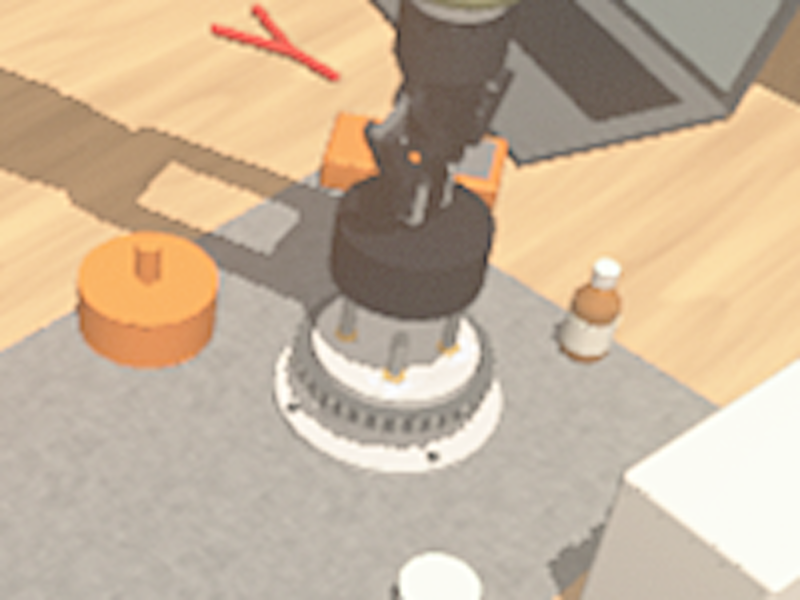

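The scene crop shows the cap held level above the probes and centred on the head, so I'll lower it gently.

Emit:
apply_moves --pt "0.02 -0.03 0.3 0 0 0 0" --pt "0 0 0.3 0 0 0 0" --pt "0 0 0.3 0 0 0 0" --pt "0 0 0.3 0 0 0 0" --pt "0 0 0.2 0 0 0 0" --pt "0 0 0.2 0 0 0 0" --pt "0 0 0.2 0 0 0 0" --pt "0 0 0 0 0 0 0"

```text
time: 67.8
tool_pos: [574.1, 237.7, 148.6]
tcp_rot: [180.0, 0.1, -0.1]
ft_force: [-0.4, 0.3, -1.7]
finger_gap: 21.0
grip_force: 39.3
```

Emit:
apply_moves --pt "0 0 0.15 0 0 0 0" --pt "0 0 0.15 0 0 0 0" --pt "0 0 0.1 0 0 0 0" --pt "0 0 0 0 0 0 0"

```text
time: 68.3
tool_pos: [574.2, 237.7, 136.8]
tcp_rot: [180.0, 0.0, -0.1]
ft_force: [0.2, -0.3, -1.3]
finger_gap: 20.9
grip_force: 39.3
```

Emit:
apply_moves --pt "0 0 0.07 0 0 0 0" --pt "0 0 0.05 0 0 0 0" --pt "0 0 0.03 0 0 0 0" --pt "0 0 0 0 0 0 0"

```text
time: 68.8
tool_pos: [574.4, 237.8, 132.7]
tcp_rot: [180.0, 0.0, -0.1]
ft_force: [-0.2, -0.2, -1.0]
finger_gap: 20.7
grip_force: 39.3
```

Emit:
apply_moves --pt "0 0 0.04 0 0 0 0" --pt "0 0 0 0 0 0 0"

```text
time: 69.05
tool_pos: [574.6, 237.9, 132.2]
tcp_rot: [-180.0, -0.0, -0.1]
ft_force: [-3.3, -0.2, 2.6]
finger_gap: 20.9
grip_force: 39.9
```

The cap is seated at 132.2, which is the grasp height plus 60 mm. I'll release, lift and check.

Emit:
apply_moves --pt "0 0 0 0 0 0 0.5" --pt "0 0 0 0 0 0 0.5" --pt "0 0 0 0 0 0 0.5" --pt "0 0 -0.5 0 0 0 0.5" --pt "0 0 -0.9 0 0 0 0.5" --pt "0 0 -0.9 0 0 0 0.5" --pt "0 0 -0.9 0 0 0 0.5" --pt "0 0 -0.6 0 0 0 0.5"

```text
time: 70.05
tool_pos: [575.1, 238.0, 248.5]
tcp_rot: [-179.9, -0.2, -0.1]
ft_force: [-0.8, -0.5, 0.6]
finger_gap: 42.3
grip_force: 0.0
```

Emit:
apply_moves --pt "-0.2 0.9 0 0 0 0 0.5" --pt "-0.2 0.9 0 0 0 0 0.5" --pt "-0.2 0.9 0 0 0 0 0.5" --pt "0 0 0 0 0 0 0.5" --pt "0 0 0 0 0 0 0.5"

```text
time: 70.68
tool_pos: [556.5, 157.2, 245.9]
tcp_rot: [-180.0, -0.0, -0.1]
ft_force: [1.0, 0.2, -0.8]
finger_gap: 42.8
grip_force: 0.0
```

```bash
python3 - <<'E'
from h import *
im,_=shot("wrist","w14.png"); sc,S=shot("scene","s14.png"); s=sense(); print(s["tool_pos"],s["tcp_rot"],s["ft_force"])
u,v=proj(S,[574,237,80]).astype(int); f=lambda x:np.clip((x/255.)**.6*255,0,255).astype(np.uint8)
b=cv2.resize(sc[v-75:v+75,u-75:u+75],(384,384),interpolation=cv2.INTER_CUBIC)
cv2.imwrite("pics/f14.png",f(np.hstack([im[:,:400],b])))
E
```

```text
[556.46532319 157.55320338 245.70189618] [-1.79983981e+02 -5.13367744e-03 -1.84113287e-02] [-0.05733503 -0.08712167  0.69362636]
```

View pics/f14.png

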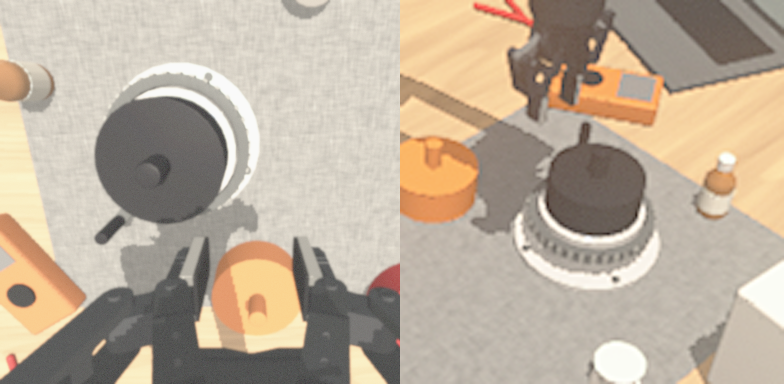

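The cap sits flat and centred on the flange at about (162,160) in the wrist view, with the lever at its lock position and the gripper clear.

```bash
python3 -c "
from bench import hand_in; print(hand_in())"
```

```text
the job is handed in; nothing more can be done
None
```

I handed the job in at about 71 s: ring opened, four probes seated in the head, ring turned to the lock stop, and the black cap seated flat on the flange; the hand-in returned no verdict.

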